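# Reassemble a membrane filter holder

### The arm

A 6-joint arm with a two-finger parallel gripper is mounted at the origin on the work surface. World frame = base frame: x ahead of the robot, y to its left, z up, the work surface at z = 0. Lengths are in m, angles in rad, forces in N, time in s.
With the tool pointing down it reaches from about 0.35 to 0.975 m from the base axis. Payload 4.9 kg.
Tool frame: the origin (TCP) lies at the very end of the fingers, on their centre line; the grasp point (between the pads) lies 19 mm behind it; x points along the fingers, z is the direction in which the jaws open and shut, and the axes are right-handed (so a half turn about x gives the same grasp; the last joint's range is limited). The gripper opens to 85 mm and grips with 20 to 120 N. Pads are 22 mm wide; open, the fingers measure 114 mm over their backs; the gripper's body (76 mm by 85 mm) begins 54 mm behind the grasp point. The pads swing forward as they close: fully open they stand 13 mm farther back than shut.
Start: joints at [-0.119, 0.053, 1.613, -0, 1.476, -0.119], TCP at [0.625, 0, 0.204] pointing down, gripper open.
Joint ranges: [-3.01, 3.01], [-1.01, 2.22], [0.06, 2.58], [-1.02, 4.17], [0.09, 2.62], [-3.14, 3.14]. Speed limits (rad/s): [2.57, 2.57, 3.14, 3.14, 3.14, 3.14].

### API

Orientations are given as a rotation vector (axis times angle).
In Python, from station import ctrl, imaging gives the robot as it stands. The module is installed in compiled form; this text tells all that it offers.
- The arm moves only by the shell command python3 -m jog 'ROWS' [FORCE]. ROWS is JSON, a list that holds one entry, the list of rows, each a list of 5 numbers: the shift along the tool's x, y, z in m, then the turn about the tool's x in rad, then the closure, from -1 (fully open) to 1 (shut). A call has 1 to 12 rows; each row is the pose to reach, as a shift and turn from the pose measured when the call began, along the tool's axes at that moment; what a row does not reach only later rows make up. A row lasts 1/10 s, in which the tool goes at most 50 mm and 8.59 degrees, less where a joint would pass 70% of its speed; a pose out of reach is approached as far as the arm can. A call with a gripper value outside its range is refused whole. The fingers move at their own pace and stop on an object; FORCE is the grip in N (left out, the last holds). Time passes only in rows, so rows that repeat a pose let the fingers close. It gives the time, the measured TCP pose, the force and the opening at its end, in the units of the state.
- ctrl.get_obs(): the state, without advancing time (a new reading comes with each control period).
- imaging.get_image(name): name is "scene" or "side" or "wrist"; returns a dict with "color" (400x640x3 uint8, red, green, blue), "intrinsics" (3x3 intrinsics, pixels), "distortion" ([k1, k2, p1, p2, k3] as OpenCV has them; the pictures are not rectified), "R" (3x3) and "t" (3): a world point X has camera coordinates R X + t. Camera axes: x right, y down, z forward; pixel columns grow to the right and rows downward; lengths in m; the calibration is good to about 2 mm. A picture is of the moment at which its call begins. There is no depth.
- ctrl.finish_job(): hands the job in, once; it reports no verdict.
The state is a dict: "t": time; "q": joint angles; "dq": joint speeds; "effort": joint torques, N m; "tool_pos": TCP position; "tool_rot": TCP orientation; "contact_force": force on the tool from outside, world axes, zero at the start; "wrist_torque": the same for the moment, N m; "opening": finger opening in m.
Only numpy, scipy, OpenCV 4.12 (cv2) and the standard library are available. Lean on these libraries where they do the work, as an engineer would, in place of code of your own. Each camera call takes 0.05 s, during which the arm holds its last target.

### The job

Put the filter holder back together: slide the flanged filter support onto its post (flange down), then the spacer ring on top of it, and last the clamp cap, slots over the post's two lugs. Press the cap down gently against the spring until the sprung seat bottoms (never more than about 25 N on any part), give it about a quarter turn either way so that the lugs hold it down, and let go. Leave the other things on the bench alone.

Things in the scene. Friction and masses are not known exactly. Their poses are not given: they have to be found in the camera images.
- holder: filter holder, fixed to the bench: steel foot 110 mm across, 10 mm high, drum 80 mm across up to 28 mm; an upright post on its axis with a seat ring round it. Origin: centre of the foot's underside, z up. An adjusting screw sets post, lugs and seat together 0 to 8 mm higher than all heights told here (which are for the lowest setting), differently each time; not measured, and it does not yield
- lugs (a point): point fixed in the holder, on its axis, 78.5 mm above its underside: the lugs' underside at the lowest setting. Post 24 mm thick up to 67 mm (top 4 mm tapered), then a neck 12 mm thick to 85 mm, pointed to 90 mm. Two lugs stick out from the neck along the holder's +y and -y, 5 mm wide, reaching 12 mm from the axis, rounded tops at 86.5 mm
- seat_level (a point): point fixed in the holder, on its axis, 40 mm above its underside: top of the unloaded seat at the lowest setting. The seat is a flat aluminium ring 68 mm across, on a spring: it starts to sink at about 4 N (weight of the parts on it included), then 1.3 N per mm, and bottoms hard after 5 mm, at about 10.5 N
- support_center (a point): filter support, white plastic, loose: flange 64 mm across, 6 mm thick, with small perforations; above it a round hub 36 mm across up to 20 mm height; 27 mm bore right through. Lies flange down. Point on its axis 10 mm above its underside, z up. Goes on first, flange on the seat
- spacer_center (a point): spacer ring, white plastic, loose: plain ring 44 mm across, 16 mm high, 27 mm bore. Point at its centre, 8 mm above its underside. Goes on second, on top of the support's hub
- cap_center (a point): clamp cap, black plastic, loose: disc 52 mm across, 6 mm thick; on it two upright parallel finger plates, 40 mm over their outer faces (along the cap's x), 34 mm long (along y), up to 30 mm above the underside. Point on its axis 15 mm above the underside, z up. Same turned half round. In the disc a 15 mm square hole and a slot 8 mm wide that runs 14 mm out along +y and -y for the lugs
- cap_under (a point): centre of the cap's underside. Put on, the cap first rests with this 76 mm above the holder's underside (lowest setting), between the lugs; pressed over 3.5 mm further (the seat sinks) its disc is below the lugs and turns freely. After 60 to 90 degrees of turn, either way, and release, the spring holds it up against the lugs. Over 30 N on a part damages it
- beaker: glass beaker, 66 mm across, 85 mm high; loose, to be left alone; origin at the centre of its underside
- jar: amber jar with white lid, 56 mm across, 85 mm high; loose, to be left alone; origin at the centre of its underside
- dish: clear culture dish, 90 mm across, 16 mm high; loose, to be left alone; origin at the centre of its underside
- flask: squat clear glass flask with a cover, 76 mm across, 88 mm high; loose, to be left alone; origin at the centre of its underside
- marker: black marker pen lying down, 12 mm thick, 130 mm long; loose, to be left alone; origin at the centre of its underside
- tweezers: steel tweezers lying flat, 120 mm long; loose, to be left alone; origin at the centre of its underside
- stopper: black rubber stopper, 32 mm across, 26 mm high; loose, to be left alone; origin at the centre of its underside
Not all that is in view belongs to the job. What is shaped like the holder but green or purple is not meant. What is shaped like the part that bears support_center but pink is not meant.

How it is judged:
On the way, in this order (a step that is already met when the one before it is completed fails the run):
1. the filter support is on the post, flange down on the seat (horizontal distance between support_center and holder below 0.004 m and z of support_center in the frame of holder between 0.043 and 0.061 m and angle between support_center's own z axis and vertical below 0.09 rad and contact force between support and holder above 0.2 N), for 0.2 s.
2. the spacer ring is on the post, on top of the support (horizontal distance between each of support_center, spacer_center and holder below 0.004 m and z of support_center in the frame of holder between 0.043 and 0.061 m and angle between each of support_center, spacer_center's own z axis and vertical below 0.09 rad and z of spacer_center in the frame of support_center between 0.016 and 0.02 m), for 0.2 s.
3. the clamp cap is on top, pressed below the lugs and turned (all of step 2 and horizontal distance between cap_center and holder below 0.004 m and z of cap_center in the frame of spacer_center between 0.021 and 0.0255 m and angle between cap_center's own z axis and vertical below 0.09 rad and angle between the y axis of cap_center and the y axis of holder, either way round above 0.9 rad), for 0.2 s.
At the end, for the whole second after the job is handed in: Support on the seat, spacer on its hub, clamp cap on the spacer, each within 4 mm of the post's axis, on the one below within 2.5 mm and level within 5 degrees; the cap turned at least 52 degrees from the slot position and held by the lugs with over 2 N; all released and at rest (all of step 3 and contact force between cap and holder above 2 N and linear speed of each of support, spacer, cap below 0.01 m/s and contact force between the fingers and support below 0.05 N and contact force between the fingers and spacer below 0.05 N and contact force between the fingers and cap below 0.05 N); the robot touches nothing.
It fails at once if more than 30 N on the support, spacer, cap or post (contact force between any of support, spacer, cap and holder above 30 N or contact force between cap and spacer above 30 N or contact force between any of spacer, cap and support above 30 N).
It fails at once if a bystander moved by more than 30 mm (distance of any of beaker, jar, dish, flask, marker, tweezers, stopper from where it was at the start of the episode above 0.03 m).
It also fails if it takes over 72 s, if anything falls off the work surface, if the arm or the gripper's body presses on something with over 40 N, if the wrist force passes 120 N, or if a joint passes its speed limit or range.

## Working session

There is one attempt and no reset: what is moved stays moved. The work goes in short steps, Python scripts to look and compute and a shell command to move; the robot and the scene stay as the last step left them, time stands still between calls to the robot, and variables do not carry over. Pictures are saved under pics/ and viewed, and the job is handed in when it is done.

```bash
mkdir -p pics; python3 - <<'E'
from station import ctrl, imaging
import cv2
print(ctrl.get_obs())
for n in ["scene","side","wrist"]:
    im=imaging.get_image(n); cv2.imwrite(f"pics/{n}0.png",im["color"][:,:,::-1])
    print(n,im["intrinsics"].tolist(),im["distortion"],im["R"].tolist(),im["t"])
E
```

```text
{'t': 0.0, 'q': array([-1.19009392e-01,  5.33595212e-02,  1.61429836e+00, -2.16403560e-05,
        1.47600812e+00, -1.19009292e-01]), 'dq': array([ 0.00052668,  0.00017992, -0.00245512, -0.00085092, -0.00073698,
        0.0018988 ]), 'effort': array([ 2.70554956e-04, -3.93670499e+01, -3.70175600e+01, -1.62778279e-04,
        6.93513779e-03, -6.06393527e-06]), 'tool_pos': array([6.24314985e-01, 6.97911465e-05, 2.02358829e-01]), 'tool_rot': array([1.75041782e-04, 1.57285756e+00, 1.78137376e-04]), 'contact_force': array([ 0.80561681,  0.28129369, -0.09376979]), 'wrist_torque': array([-0.0121018 ,  0.02135309, -0.01469988]), 'opening': 0.0856241789203791}
scene [[374.99108719832554, 0.0, 322.0118096996889], [0.0, 374.99108719832554, 195.67323887769078], [0.0, 0.0, 1.0]] [0.00494675 0.         0.         0.         0.        ] [[-0.8611496861040436, 0.5081354599412119, -0.014817978041546208], [0.3171917042413375, 0.5143171569204777, -0.7967855952875356], [-0.3972538745983263, -0.6908518049824935, -0.6040804107642027]] [ 0.4997135  -0.10611421  1.23538721]
side [[363.4204931905648, 0.0, 316.9647631921405], [0.0, 363.4204931905648, 199.1348237887594], [0.0, 0.0, 1.0]] [-0.01746123  0.          0.          0.          0.        ] [[-0.965073960369444, -0.26142001591771524, -0.017082924059380174], [-0.13467924548413787, 0.551007017645754, -0.8235610283038868], [0.22470814816704004, -0.7924965878681836, -0.566970375208993]] [0.5587857  0.15709667 1.06363873]
wrist [[323.2133080315157, 0.0, 317.6831326107938], [0.0, 323.2133080315157, 198.78152568105486], [0.0, 0.0, 1.0]] [0.00444769 0.         0.         0.         0.        ] [[0.999999129008769, 6.510353011933791e-06, -0.0013198254893833873], [0.00043281009271760567, -0.9463095408669335, 0.3232616054214308], [-0.001246858905716367, -0.323261895097199, -0.9463087194573663]] [-0.62528181 -0.04103204  0.38061442]
```

View pics/scene0.png

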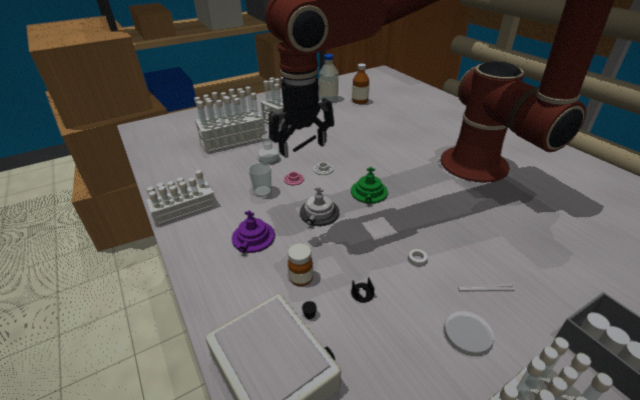

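View pics/side0.png

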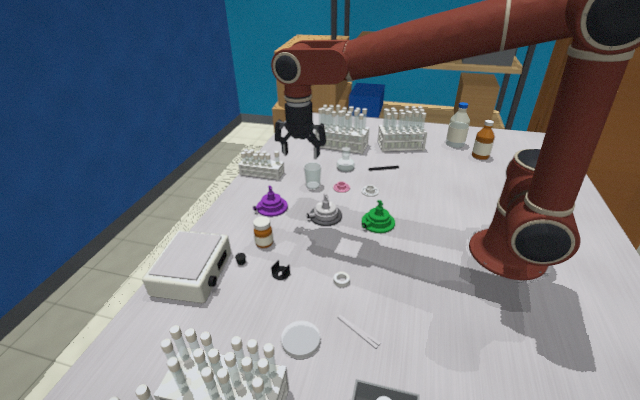

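View pics/wrist0.png

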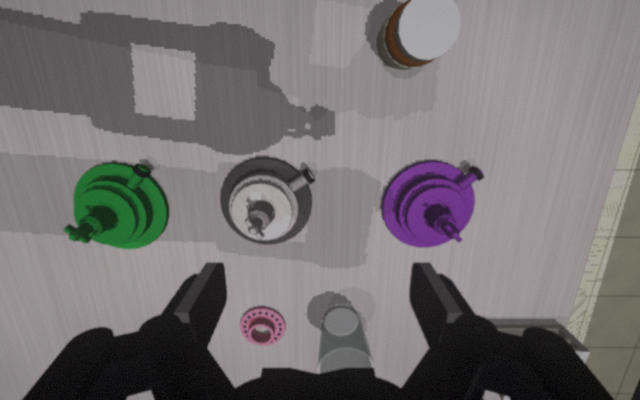

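```bash
cat > h.py <<'E'
from station import ctrl, imaging
import cv2, numpy as np, pickle
from scipy.optimize import least_squares
from scipy.spatial.transform import Rotation as Ro
def ray(im,p):
    u=cv2.undistortPoints(np.array([[p]],float),im["intrinsics"],im["distortion"])[0,0]
    d=im["R"].T@np.array([u[0],u[1],1]); return -im["R"].T@im["t"], d/np.linalg.norm(d)
def onz(im,p,z):
    c,d=ray(im,p); return c+d*(z-c[2])/d[2]
def tri(obs):
    A=np.zeros((3,3));b=np.zeros(3)
    for im,p in obs:
        c,d=ray(im,p);P=np.eye(3)-np.outer(d,d);A+=P;b+=P@c
    X=np.linalg.solve(A,b); return X,[float(np.linalg.norm((np.eye(3)-np.outer(d,d))@(X-c))) for c,d in [ray(*o) for o in obs]]
def proj(im,X):
    X=np.atleast_2d(np.array(X,float))
    return cv2.projectPoints(X,cv2.Rodrigues(im["R"])[0],im["t"],im["intrinsics"],im["distortion"])[0].reshape(-1,2)
def snap(n,tag):
    im=imaging.get_image(n); pickle.dump(im,open(f"pics/{tag}.pkl","wb")); cv2.imwrite(f"pics/{tag}.png",im["color"][:,:,::-1]); return im
def load(tag): return pickle.load(open(f"pics/{tag}.pkl","rb"))
def crop(im,x,y,w,h,s): return cv2.resize(im["color"][y:y+h,x:x+w,::-1],None,fx=s,fy=s,interpolation=cv2.INTER_CUBIC)
def circ(c,r,z,n=60):
    a=np.linspace(0,2*np.pi,n); return np.c_[c[0]+r*np.cos(a),c[1]+r*np.sin(a),0*a+z]
E
python3 - <<'E'
from h import *
ims={n:snap(n,n+"1") for n in ["scene","side","wrist"]}
for n,im in ims.items(): print(n,-im["R"].T@im["t"])
s,d=ims["scene"],ims["side"]
for nm,a,b in [("holder",(319,190),(326,197)),("support",(323,168),(370,190)),("spacer",(418,257),(342,279)),("cap",(363,291),(281,271))]:
    print(nm,tri([(s,a),(d,b)]),onz(s,a,0.015),onz(d,b,0.015))
c=crop(s,280,150,100,75,4); c2=crop(s,330,235,100,75,4)
e=crop(d,300,170,100,75,4); e2=crop(d,260,245,100,75,4)
cv2.imwrite("pics/c1.png",np.vstack([np.hstack([c,c2]),np.hstack([e,e2])]))
E
```

```text
scene [0.95474903 0.6541237  0.66912768]
side [0.3214189  0.90244646 0.74197604]
wrist [0.62591245 0.0841964  0.3731361 ]
holder (array([ 0.55985616, -0.04784531,  0.07668362]), [0.000901065110437121, 0.0009010651104371638]) [ 0.5180764  -0.12245919  0.015     ] [ 0.58181872 -0.13425521  0.015     ]
support (array([ 0.43872209, -0.23348947,  0.00381053]), [4.170260121262812e-05, 4.1702601212522036e-05]) [ 0.44743199 -0.21849361  0.015     ] [ 0.4369444  -0.21634522  0.015     ]
spacer (array([0.44745591, 0.2265946 , 0.00727987]), [2.4114785090439375e-05, 2.411478509057912e-05]) [0.45339007 0.23160894 0.015     ] [0.44612901 0.23366475 0.015     ]
cap (array([0.6177861 , 0.23976958, 0.00692579]), [0.0007592906641873876, 0.0007592906641875282]) [0.62229824 0.24567678 0.015     ] [0.61453572 0.24606776 0.015     ]
```

View pics/c1.png

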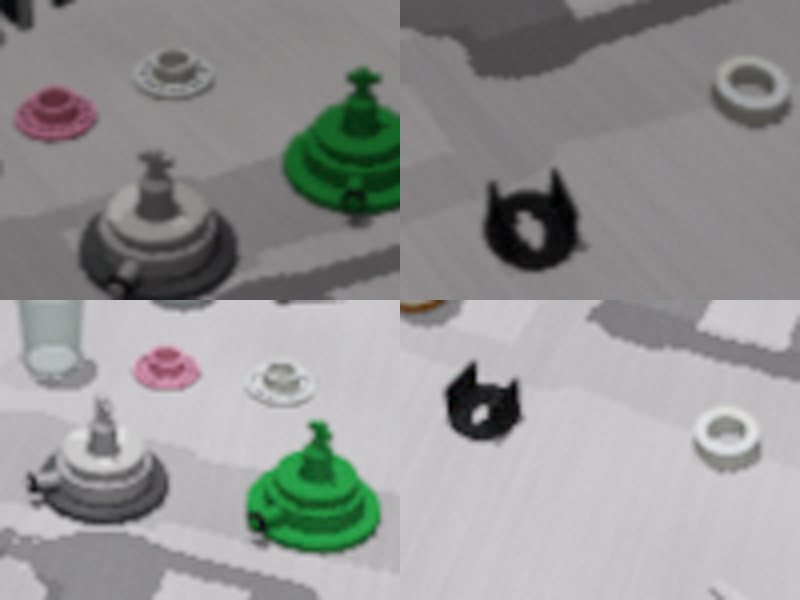

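```bash
python3 -m jog '[[[0,-0.04,-0.04,0,-1],[0,-0.07,-0.075,0,-1],[0,-0.105,-0.11,0,-1],[0,-0.14,-0.145,0,-1],[0,-0.17,-0.175,0,-1],[0,-0.185,-0.185,0,0],[0,-0.185,-0.185,0,0],[0,-0.185,-0.185,0,0],[0,-0.185,-0.185,0,0]]]' 20; python3 - <<'E'
from h import *
snap("wrist","w2"); print(ctrl.get_obs())
E
```

```text
t: 1.2
tool_pos: [0.4403, -0.1843, 0.2033]
tool_rot: [-0.0, 1.571, 0.001]
contact_force: [0.4, 0.1, 0.5]
opening: 0.0428
{'t': 1.25, 'q': array([-5.52237669e-01, -3.12296115e-01,  1.94512153e+00, -3.67007297e-05,
        1.50959538e+00, -5.53767297e-01]), 'dq': array([ 3.69585343e-03,  2.87616949e-03, -1.61276232e-04, -8.18814572e-04,
        9.48005856e-05, -1.44361992e-03]), 'effort': array([-3.22119500e-01, -2.39575016e+01, -3.73227382e+01, -1.23411589e-02,
        4.53378234e-03,  2.83950045e-03]), 'tool_pos': array([ 0.44035835, -0.18420145,  0.20325216]), 'tool_rot': array([-8.86082256e-04,  1.57151992e+00,  1.52044055e-03]), 'contact_force': array([-0.40319065,  0.058724  , -0.46623479]), 'wrist_torque': array([ 0.0205112 ,  0.00742971, -0.04338577]), 'opening': 0.04292484314757237}
```

View pics/w2.png

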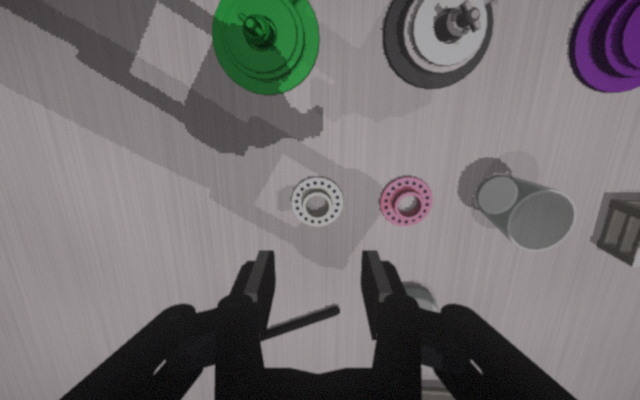

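```bash
cat >> h.py <<'E'
def circfit(P):
    A=np.c_[2*P[:,:2],np.ones(len(P))];b=(P[:,:2]**2).sum(1);s=np.linalg.lstsq(A,b,rcond=None)[0]
    return s[:2],float(np.sqrt(s[2]+s[0]**2+s[1]**2))
def blob(im,box,thr,z,dark=False):
    x,y,w,h=box;g=cv2.resize(cv2.cvtColor(im["color"],cv2.COLOR_RGB2GRAY)[y:y+h,x:x+w],None,fx=4,fy=4,interpolation=cv2.INTER_CUBIC)
    m=(g<thr if dark else g>thr).astype(np.uint8)
    cs=cv2.findContours(m,cv2.RETR_EXTERNAL,cv2.CHAIN_APPROX_NONE)[0];c=max(cs,key=cv2.contourArea)
    c=cv2.convexHull(c)[:,0,:]; c=c.astype(float)
    pts=(c+.5)/4-.5+[x,y]
    P=np.array([onz(im,p,z) for p in pts]); return circfit(P),pts.mean(0)
E
python3 - <<'E'
from h import *
w=load("w2")
g=cv2.cvtColor(w["color"],cv2.COLOR_RGB2GRAY)
print(g[200,285:350].tolist())
for t in (165,175,185): print(blob(w,(280,165,75,70),t,.006))
cv2.imwrite("pics/c2.png",crop(w,277,165,80,75,8))
E
```

```text
[129, 132, 130, 133, 126, 113, 128, 153, 159, 139, 115, 96, 103, 143, 164, 158, 129, 102, 113, 145, 163, 159, 145, 130, 126, 130, 134, 131, 130, 131, 128, 134, 135, 135, 132, 131, 133, 133, 130, 127, 111, 118, 142, 162, 161, 146, 132, 150, 160, 168, 168, 164, 162, 164, 165, 166, 169, 160, 137, 133, 136, 135, 133, 137, 136]
((array([ 0.45543271, -0.20867936]), 0.006943625544747071), array([330.01136364, 184.875     ]))Traceback (most recent call last):
  File "<stdin>", line 5, in <module>
  File "h.py", line 30, in blob
    cs=cv2.findContours(m,cv2.RETR_EXTERNAL,cv2.CHAIN_APPROX_NONE)[0];c=max(cs,key=cv2.contourArea)
                                                                        ~~~^^^^^^^^^^^^^^^^^^^^^^^^
ValueError: max() iterable argument is empty
```

```bash
python3 - <<'E'
from h import *
w=load("w2")
for t in (146,150,154): print(blob(w,(280,165,75,70),t,.006))
o=cv2.resize(w["color"][165:240,277:357,::-1],None,fx=8,fy=8,interpolation=cv2.INTER_CUBIC)
(c,r),_=blob(w,(280,165,75,70),150,.006)
for R,z in ((.032,.006),(.018,.02)):
  q=(proj(w,circ(c,R,z))-[277,165]+.5)*8
  cv2.polylines(o,[q.astype(np.int32)],True,(0,0,255),1)
cv2.imwrite("pics/c2.png",o)
E
```

```text
((array([ 0.43520278, -0.23394003]), 0.03507262397335747), array([317.80681818, 199.875     ]))
((array([ 0.44042882, -0.2306366 ]), 0.031009483105901334), array([315.11458333, 200.83333333]))
((array([ 0.44048061, -0.23046647]), 0.030681203706970528), array([315.78826531, 200.86479592]))
```

View pics/c2.png

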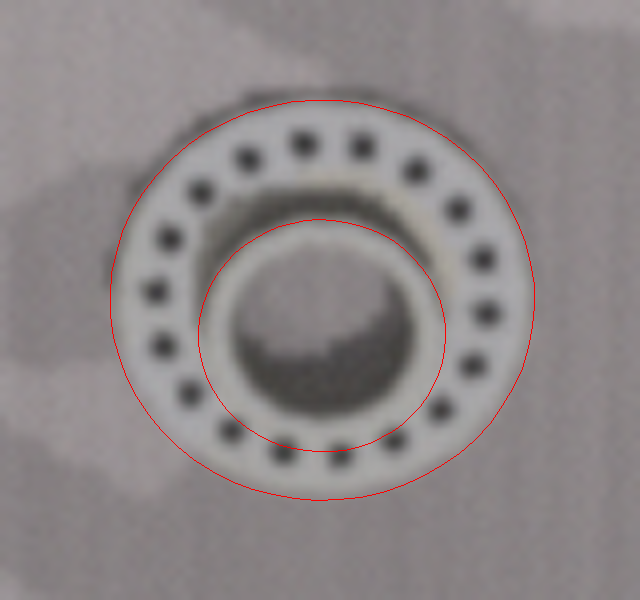

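```bash
python3 - <<'E'
from h import *
w=load("w2");s=load("scene1");d=load("side1")
print(onz(w,(335,310),.006),onz(w,(262,333),.006))
print("flask",onz(s,(269,157),0.0),onz(d,(346,168),0.0), onz(w,(420,295),.088))
E
python3 -m jog '[[[0.04,-0.03,0,0,0],[0.08,-0.0464,0,0,0],[0.12,-0.0464,0,0,0],[0.15,-0.0464,0,0,0],[0.17,-0.0464,0,0,0],[0.18,-0.0464,0,0,0],[0.187,-0.0464,0,0,0],[0.192,-0.0464,0,0,0],[0.192,-0.0464,0,0,0],[0.192,-0.0464,0,0,0]]]'
```

```text
[ 0.46522126 -0.38548651  0.006     ] [ 0.36384759 -0.42403572  0.006     ]
flask [ 0.55797655 -0.39587116  0.        ] [ 0.55861658 -0.38038938  0.        ] [ 0.54776105 -0.30304789  0.088     ]
t: 2.25
tool_pos: [0.4411, -0.231, 0.0123]
tool_rot: [-0.002, 1.57, 0.001]
contact_force: [-1.0, -0.0, 1.1]
opening: 0.0428
```

```bash
python3 - <<'E'
from h import *
w=snap("wrist","w3"); print(ctrl.get_obs()["tool_pos"])
cv2.imwrite("pics/c3.png",crop(w,200,200,240,180,3))
E
```

```text
[ 0.4410539  -0.23103097  0.01233105]
```

View pics/c3.png

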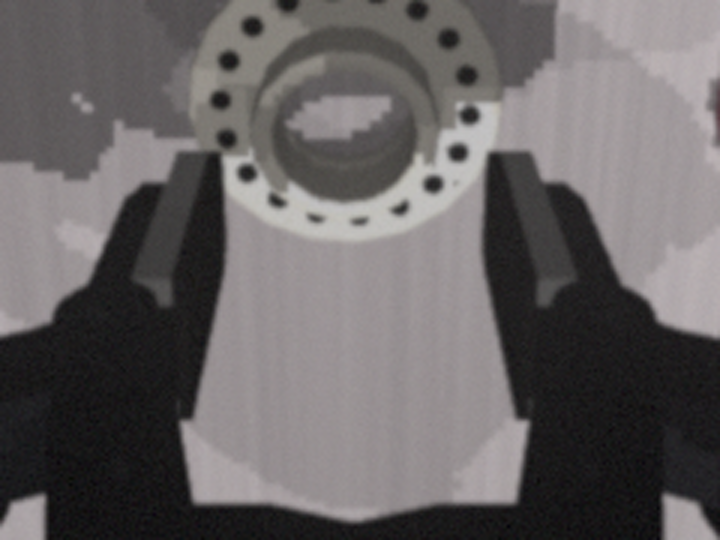

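```bash
python3 - <<'E'
from h import *
w=load("w3")
T=np.array([.4411,-.2310,.0123])
for dz in (0,.003,.006):
 for dx in (-.0214,.0214):
  for dy in (.011,-.011): print(dz,dx,dy,((proj(w,T+[dx,dy,dz])[0]-[200,200])*3).round(0))
print(((proj(w,[[.4404,-.2306,.02],[.4404,-.2306,.006]])-[200,200])*3).round())
print(-w["R"].T@w["t"]-T)
cs=circ((.4404,-.2306),.018,.02); q=proj(w,cs);o=crop(w,200,200,240,180,3)
for r,z in ((.0135,.02),(.018,.02),(.032,.006)):
  cv2.polylines(o,[((proj(w,circ((.4404,-.2306),r,z))-[200,200]+.5)*3).astype(np.int32)],True,(0,0,255),1)
cv2.imwrite("pics/c3b.png",o)
E
```

```text
0 -0.0214 0.011 [235.  71.]
0 -0.0214 -0.011 [239. 174.]
0 0.0214 0.011 [460.  71.]
0 0.0214 -0.011 [456. 174.]
0.003 -0.0214 0.011 [233.  78.]
0.003 -0.0214 -0.011 [237. 181.]
0.003 0.0214 0.011 [461.  78.]
0.003 0.0214 -0.011 [457. 182.]
0.006 -0.0214 0.011 [231.  84.]
0.006 -0.0214 -0.011 [236. 189.]
0.006 0.0214 0.011 [463.  84.]
0.006 0.0214 -0.011 [459. 189.]
[[343. 140.]
 [344. 108.]]
[0.00075682 0.08433039 0.17002079]
```

View pics/c3b.png

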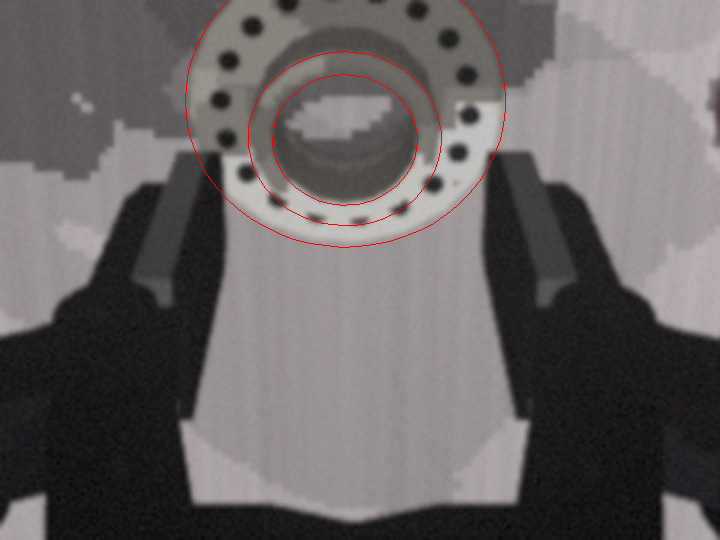

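```bash
python3 - <<'E'
from h import *
d=snap("side","s3");s=snap("scene","sc3")
T=np.array([.4411,-.2310,.0123])
out=[]
for im in (d,s):
  p=proj(im,T)[0].astype(int); x,y=p-[40,45]; o=crop(im,x,y,80,75,5)
  for P in [T]+[T+[dx,0,0] for dx in(-.0214,.0214)]+[T+[0,0,.019]]:
    q=((proj(im,P)[0]-[x,y]+.5)*5).astype(int); cv2.circle(o,tuple(int(v) for v in q),3,(0,0,255),-1)
  out.append(o)
cv2.imwrite("pics/c4.png",np.hstack(out))
E
```

```text
(no output)
```

View pics/c4.png

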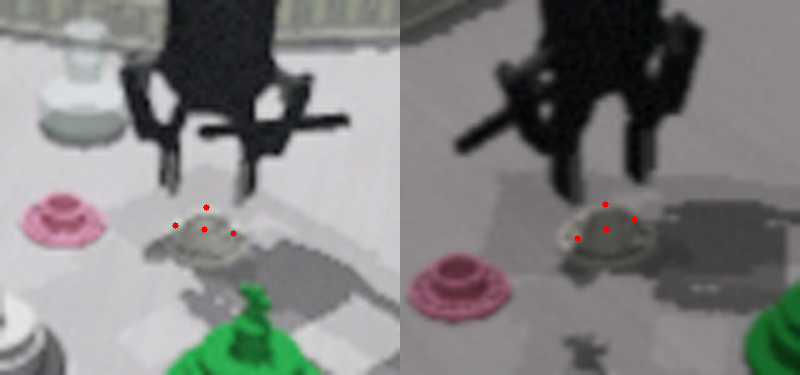

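```bash
python3 - <<'E'
from h import *
d=load("s3");s=load("sc3");w=load("w3")
T=np.array([.4411,-.2310,.0123])
f=lambda im,q,o: (im,np.array(q)/5-.5+proj(im,T)[0].astype(int)-[40,45])
W=lambda q:(w,np.array(q)/3-.5+[200,200])
print(tri([f(d,(172,194),0),f(s,(172,200),0)]), tri([f(d,(243,202),0),f(s,(237,182),0)]))
print(tri([f(d,(172,194),0),f(s,(172,200),0),W((500,200))]), tri([f(d,(243,202),0),f(s,(237,182),0),W((210,200))]))
E
```

```text
(array([ 0.46625767, -0.2294266 ,  0.04182056]), [0.0014746139227574295, 0.0014746139227575627]) (array([ 0.41520826, -0.23491491,  0.03746042]), [3.3591438515503536e-05, 3.359143851554864e-05])
(array([ 0.46618181, -0.22993765,  0.04158495]), [0.00156330583449572, 0.001401412112376332, 0.00018887848731089058]) (array([ 0.41637991, -0.23275363,  0.03850934]), [0.0013490957400707582, 0.00043001001351962843, 0.0014837012833436906])
```

```bash
python3 -m jog '[[[0.005,0,-0.0006,0,0],[0.01,0,-0.0006,0,0],[0.014,0,-0.0006,0,0],[0.014,0,-0.0006,0,0]]]'; python3 -c "
from h import *
w=snap('wrist','w5');cv2.imwrite('pics/c5.png',crop(w,200,200,240,180,3))"
```

```text
t: 2.8
tool_pos: [0.4395, -0.2305, -0.0029]
tool_rot: [-0.001, 1.572, 0.002]
contact_force: [-0.8, 0.4, -0.3]
opening: 0.0426
```

View pics/c5.png

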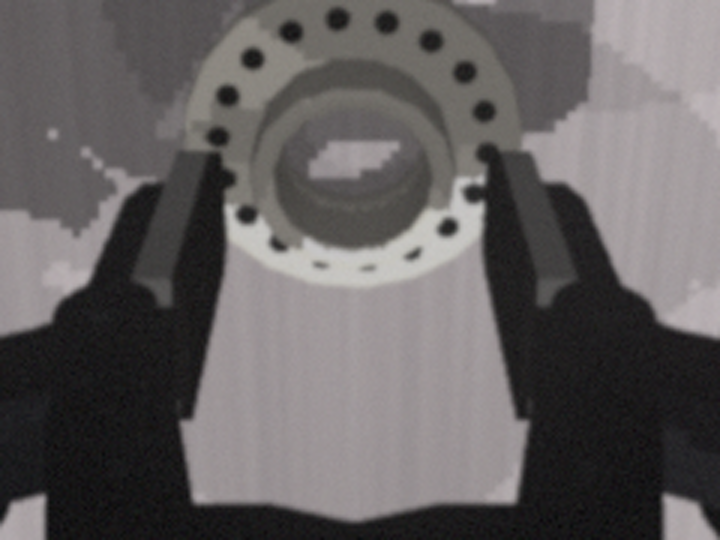

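```bash
python3 -m jog '[[[0.004,0,0,0,0],[0.008,0,0,0,0],[0.011,0,0,0,0],[0.011,0,0,0,0]]]'; python3 -c "
from h import *
w=snap('wrist','w6');cv2.imwrite('pics/c6.png',crop(w,200,200,240,180,3));d=snap('side','s6');cv2.imwrite('pics/c6b.png',crop(d,330,140,80,60,8))"
```

```text
t: 3.25
tool_pos: [0.4393, -0.2303, -0.0142]
tool_rot: [-0.0, 1.572, 0.002]
contact_force: [0.4, 0.7, -0.1]
opening: 0.0427
```

View pics/c6.png

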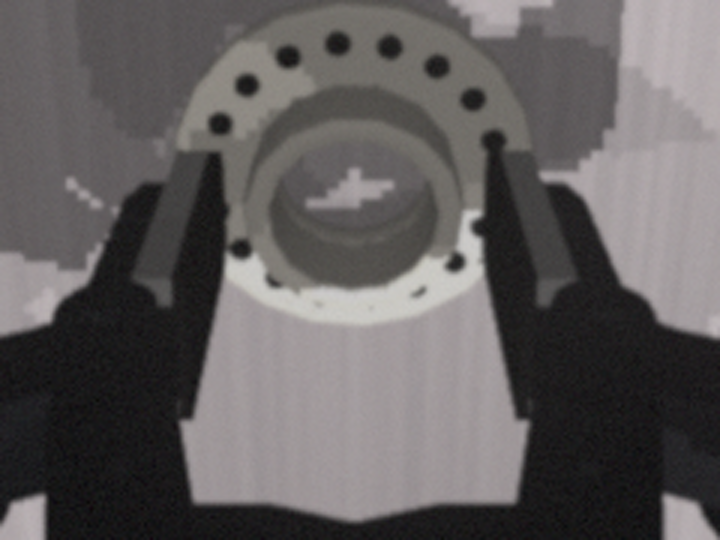

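View pics/c6b.png

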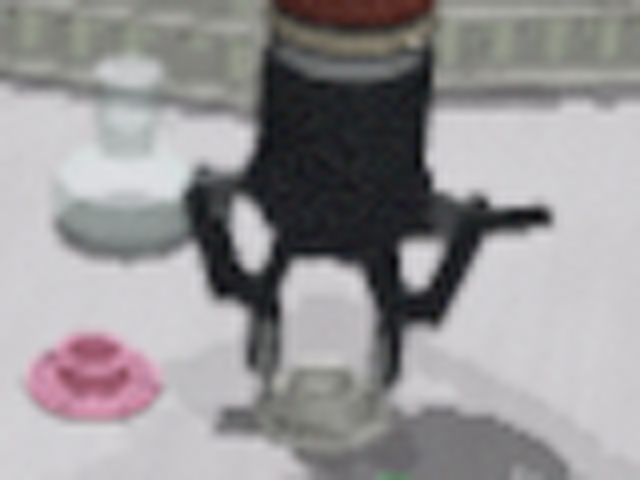

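```bash
python3 -m jog '[[[0.003,0,0,0,0],[0.004,0,0,0,0],[0.004,0,0,0,0],[0.004,0,0,0,0.3],[0.004,0,0,0,0.5],[0.004,0,0,0,0.5],[0.004,0,0,0,0.5]]]' 30; python3 -c "
from h import *
w=snap('wrist','w7');cv2.imwrite('pics/c7.png',crop(w,200,200,240,180,3))"
```

```text
t: 4.05
tool_pos: [0.4398, -0.2307, -0.0175]
tool_rot: [-0.001, 1.571, 0.001]
contact_force: [-0.5, -0.2, 1.8]
opening: 0.0344
```

View pics/c7.png

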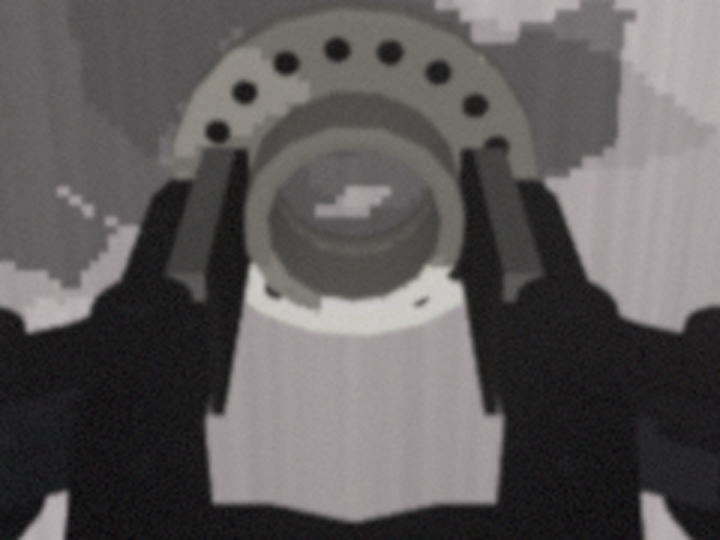

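```bash
python3 -m jog '[[[-0.03,0,0,0,0.5],[-0.07,0,0,0,0.5],[-0.11,0,0,0,0.5],[-0.15,0.02,0.02,0,0.5],[-0.15,0.06,0.045,0,0.5],[-0.15,0.1,0.07,0,0.5],[-0.15,0.15,0.09,0,0.5],[-0.15,0.2,0.11,0,0.5],[-0.15,0.24,0.12,0,0.5],[-0.15,0.27,0.12,0,0.5],[-0.15,0.27,0.12,0,0.5],[-0.15,0.27,0.12,0,0.5]]]'; python3 -c "
from h import *
w=snap('wrist','w8');print(ctrl.get_obs()['tool_pos'])"
```

```text
t: 5.3
tool_pos: [0.5591, 0.0399, 0.1318]
tool_rot: [-0.003, 1.572, 0.002]
contact_force: [-0.7, -1.2, -1.6]
opening: 0.0347
[0.55918476 0.03903941 0.13198558]
```

View pics/w8.png

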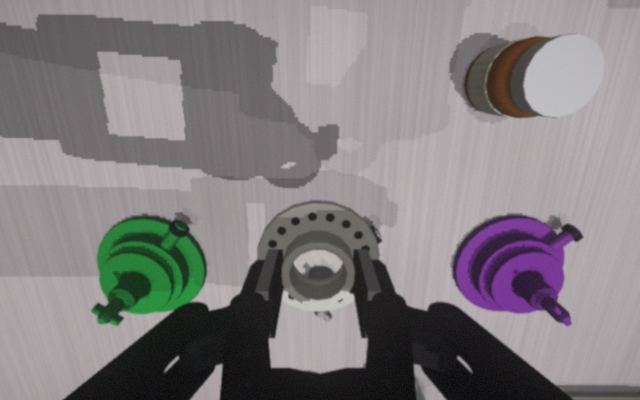

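```bash
python3 -m jog '[[[0,-0.04,0,0,0.5],[0,-0.075,0.001,0,0.5],[0,-0.088,0.001,0,0.5],[0,-0.09,0.001,0,0.5],[0,-0.09,0.001,0,0.5],[0,-0.09,0.001,0,0.5]]]'; python3 -c "
from h import *
w=snap('wrist','w9');print(ctrl.get_obs()['tool_pos']);cv2.imwrite('pics/c9.png',crop(w,220,80,200,150,4))"
```

```text
t: 5.95
tool_pos: [0.5602, -0.0503, 0.1319]
tool_rot: [-0.001, 1.572, 0.002]
contact_force: [0.7, 0.0, -0.8]
opening: 0.0346
[ 0.56022207 -0.05011045  0.13190742]
```

View pics/w9.png

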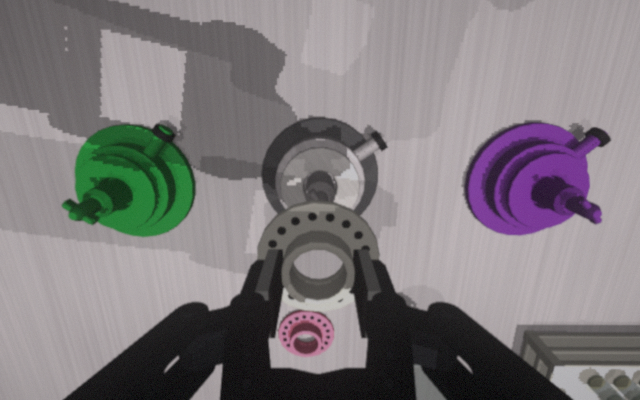

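View pics/c9.png

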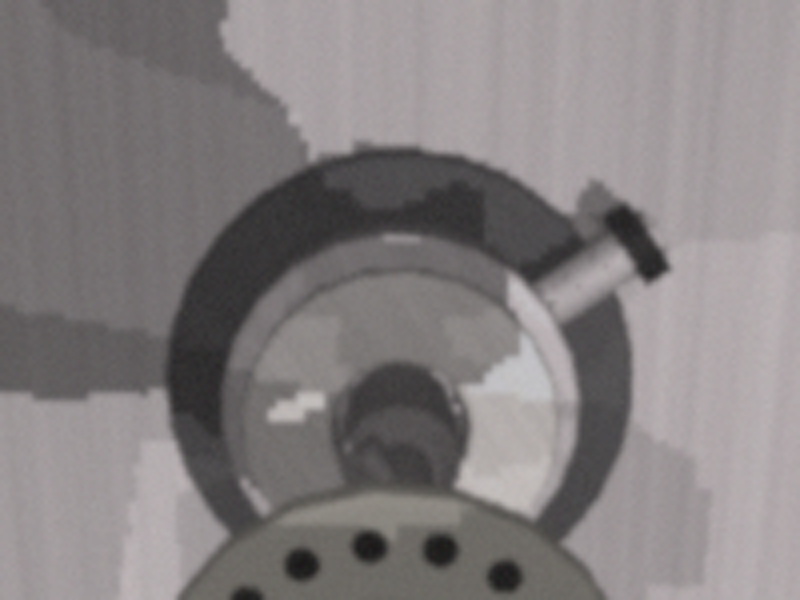

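```bash
cat > ov.py <<'E'
from h import *
import sys
def ov(im,box,s,c,h,fn,lug=None):
    x,y,w,hh=box;o=crop(im,x,y,w,hh,s)
    for r,z,col in ((.055,.01,(0,255,255)),(.055,0,(0,160,160)),(.04,.028,(0,255,0)),(.034,.04+h,(0,0,255)),(.012,.063+h,(255,0,0)),(.006,.085+h,(255,0,255))):
        q=(proj(im,circ(c,r,z))-[x,y]+.5)*s-.5
        cv2.polylines(o,[np.round(q).astype(np.int32)],True,col,1)
    cv2.imwrite(fn,o)
E
python3 - <<'E'
from ov import *
w1=load("wrist1");w=load("w9")
print((onz(w,(220+400/4,80+233/4),.01)),onz(w,(220+168/4,80+370/4),.01),onz(w,(220+632/4,80+375/4),.01))
ov(w,(220,80,200,150),4,(.5603,-.0485),.004,"pics/o9.png")
ov(w1,(205,140,130,120),6,(.5603,-.0485),.004,"pics/o1.png")
E
```

```text
[ 0.56323545 -0.00854678  0.01      ] [ 0.50948689 -0.04025434  0.01      ] [ 0.6173026  -0.04122639  0.01      ]
```

View pics/o9.png

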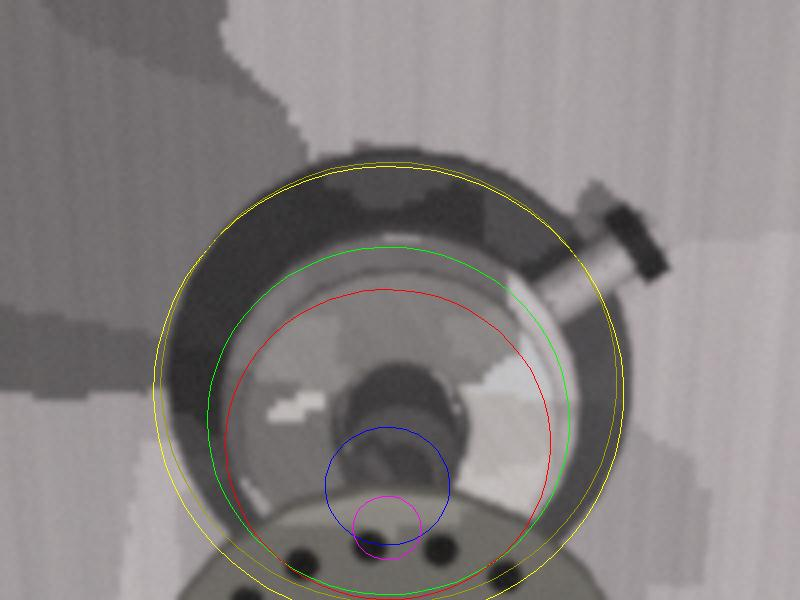

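View pics/o1.png

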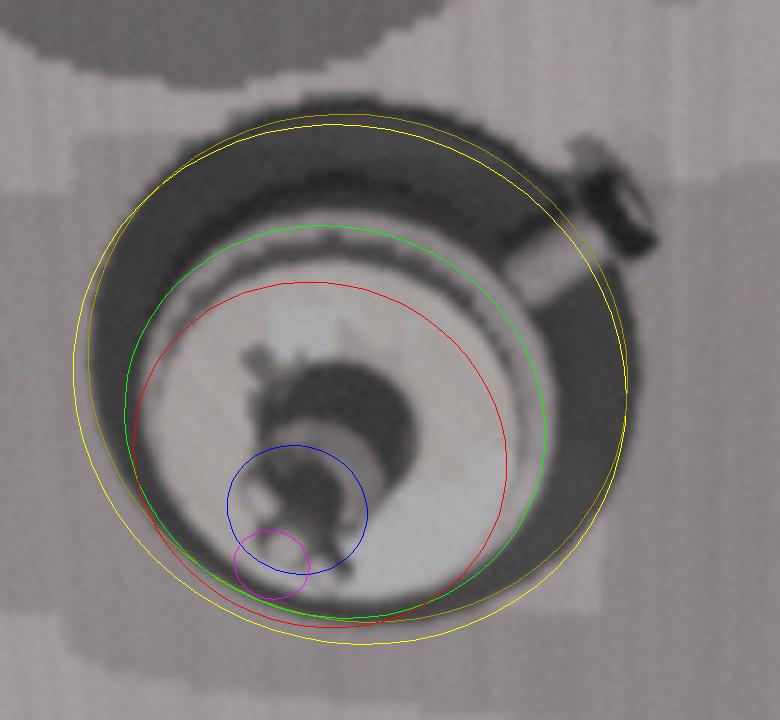

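```bash
python3 - <<'E'
from ov import *
w1=load("wrist1");w=load("w9")
B9=((220,80),4);B1=((205,140),6)
data=[(w,B9,.055,.01,0,[(168,370),(632,375),(580,555/1.02)][:2]),(w,B9,.055,0,0,[(397,148)]),(w,B9,.04,.028,0,[(222,400),(580,400)]),
(w,B9,.034,.04,1,[(243,400),(397,270),(555,405)]),
(w1,B1,.034,.04,1,[(143,430),(330,262),(517,430),(330,600)]),(w1,B1,.055,.01,0,[(90,340)]),(w1,B1,.055,0,0,[(345,97)]),(w1,B1,.04,.028,0,[(553,420),(345,209)])]
def res(p,lab=False):
    o=[]
    for im,(b,s),r,z,m,pts in data:
        for q in pts:
            P=onz(im,(np.array(q)+.5)/s-.5+b,z+m*p[2]); o.append(np.hypot(*(P[:2]-p[:2]))-r)
    return np.array(o)
r=least_squares(res,[.56,-.045,.004],loss="soft_l1",f_scale=.001,x_scale=.001)
print(r.x,(res(r.x)*1000).round(1))
ov(w,(220,80,200,150),4,r.x[:2],r.x[2],"pics/o9.png")
ov(w1,(205,140,130,120),6,r.x[:2],r.x[2],"pics/o1.png")
E
```

```text
[ 5.62615819e-01 -4.54407215e-02  3.33844312e-04] [-1.3 -0.5 -0.1 -1.1 -0.  -0.6  0.1 -0.7  1.3 -0.5 -0.5 -0.7 -1.3  0.2
 -0.7  0.1]
```

View pics/o9.png

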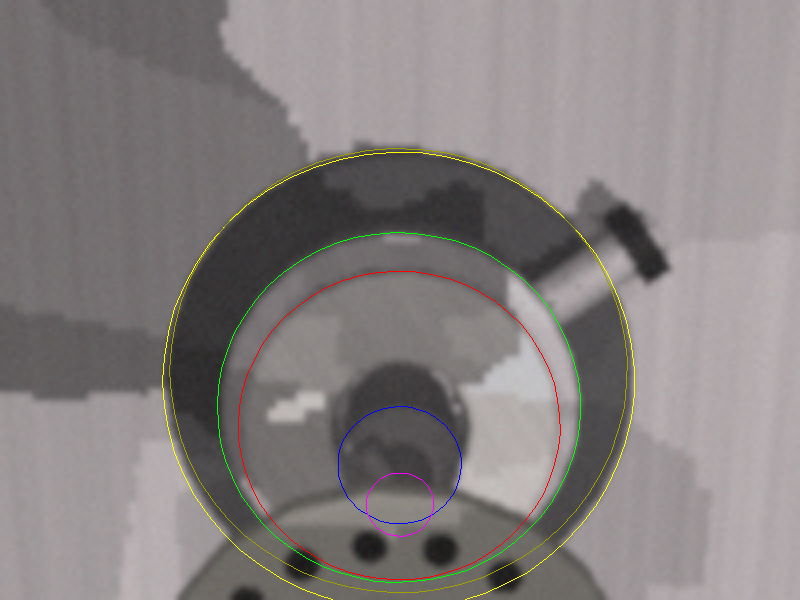

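View pics/o1.png

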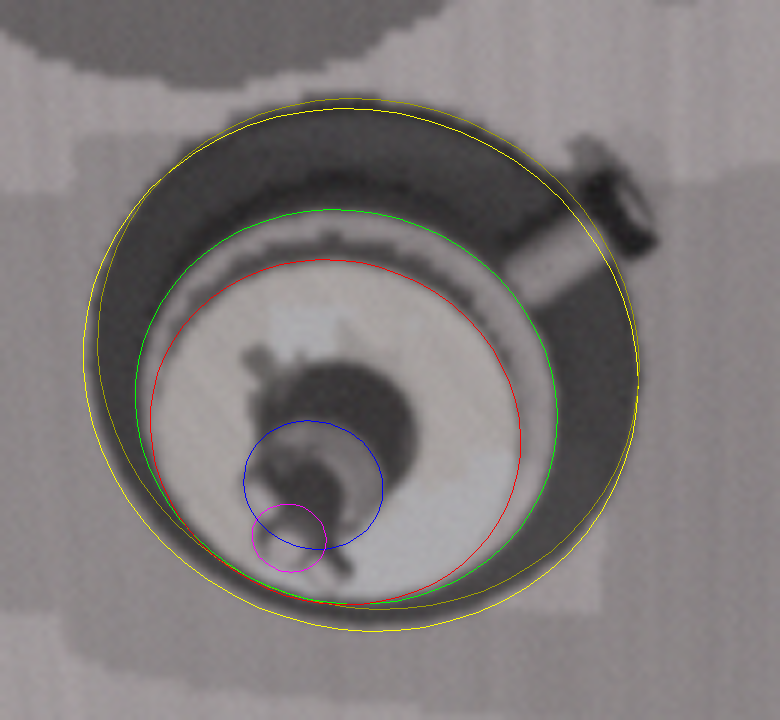

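```bash
python3 - <<'E'
from h import *
w=load("w7")
o=crop(w,200,200,240,180,3)
def fl(q,z): return onz(w,(np.array(q)+.5)/3-.5+[200,200],z)
for q in [(176,170),(537,170),(355,10)]: print(fl(q,.006), fl(q,0.0))
for c in [(.4398,-.2307)]:
  for r,z in ((.0135,.02),(.018,.02),(.032,.006),(.032,0)):
    cv2.polylines(o,[((proj(w,circ(c,r,z))-[200,200]+.5)*3-.5).round().astype(np.int32)],True,(0,0,255),1)
cv2.imwrite("pics/o7.png",o)
E
```

```text
[ 0.41070295 -0.22774938  0.006     ] [ 0.40946889 -0.23107081  0.        ]
[ 0.47213597 -0.22766185  0.006     ] [ 0.4734146 -0.2309797  0.       ]
[ 0.44111274 -0.19880486  0.006     ] [ 0.44112248 -0.20094243  0.        ]
```

View pics/o7.png

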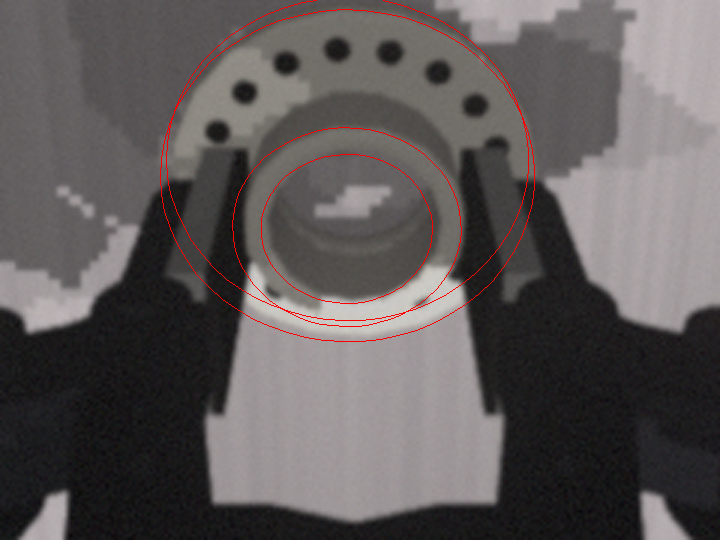

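```bash
python3 - <<'E'
from h import *
w1=load("wrist1");w=load("w9");w7=load("w7");w2=load("w2")
B9=((220,80),4);B1=((205,140),6);B7=((200,200),3);B2=((277,165),8)
H=[(w,B9,.055,.01,0,[(168,370),(632,375)]),(w,B9,.055,0,0,[(397,148)]),(w,B9,.04,.028,0,[(222,400),(580,400)]),
(w,B9,.034,.04,1,[(243,400),(397,270),(555,405)]),
(w1,B1,.034,.04,1,[(143,430),(330,262),(517,430),(330,600)]),(w1,B1,.055,.01,0,[(90,340)]),(w1,B1,.055,0,0,[(345,97)]),(w1,B1,.04,.028,0,[(553,420),(345,209)])]
S=[(w7,B7,.032,.006,0,[(176,165),(537,165)]),(w7,B7,.032,0,0,[(355,10),(355,334)][:1]),(w7,B7,.0135,.02,0,[(270,210),(438,210),(355,150),(355,298)])]
S2=[(w2,B2,.032,.006,0,[(110,300),(534,300),(322,500)]),(w2,B2,.032,.0,0,[(322,98)])]
def ev(D,c,h,dz):
    o=[]
    for im,(b,s),r,z,m,pts in D:
        for q in pts:
            P=onz(im,(np.array(q)+.5)/s-.5+b,z+m*h-dz); o.append(np.hypot(*(P[:2]-c))-r)
    return o
def res(p): return np.array(ev(H,p[:2],p[2],p[3])+ev(S,p[4:6],0,p[3])+ev(S2,p[6:8],0,p[3]))
r=least_squares(res,[.56,-.045,.004,.004,.44,-.23,.44,-.23],loss="soft_l1",f_scale=.001,x_scale=.001)
print((r.x*1000).round(2),(res(r.x)*1000).round(1))
E
```

```text
[ 562.56  -46.      3.43    4.48  441.25 -233.09  440.44 -232.89] [-0.6  0.4  0.1 -0.6  0.7 -0.5  0.5 -0.4  1.6 -0.4 -0.6 -0.6 -0.1 -0.1
 -0.9 -0.6 -0.4  0.  -1.4  0.7  0.2  0.7 -0.1  0.4  0.4 -0.3 -0.3]
```

```bash
python3 -m jog '[[[0.015,0.004,0.001,0,0.5],[0.03,0.0065,0.001,0,0.5],[0.04,0.0065,0.001,0,0.5],[0.042,0.0065,0.001,0,0.5],[0.042,0.0065,0.001,0,0.5]]]'; python3 -c "
from h import *
w=snap('wrist','w10');print(ctrl.get_obs()['tool_pos']);cv2.imwrite('pics/c10.png',crop(w,220,140,200,180,4))"
```

```text
t: 6.5
tool_pos: [0.5605, -0.0433, 0.0887]
tool_rot: [-0.002, 1.574, 0.002]
contact_force: [-0.1, -0.3, -1.3]
opening: 0.0344
[ 0.56106483 -0.04355024  0.08959692]
```

View pics/c10.png

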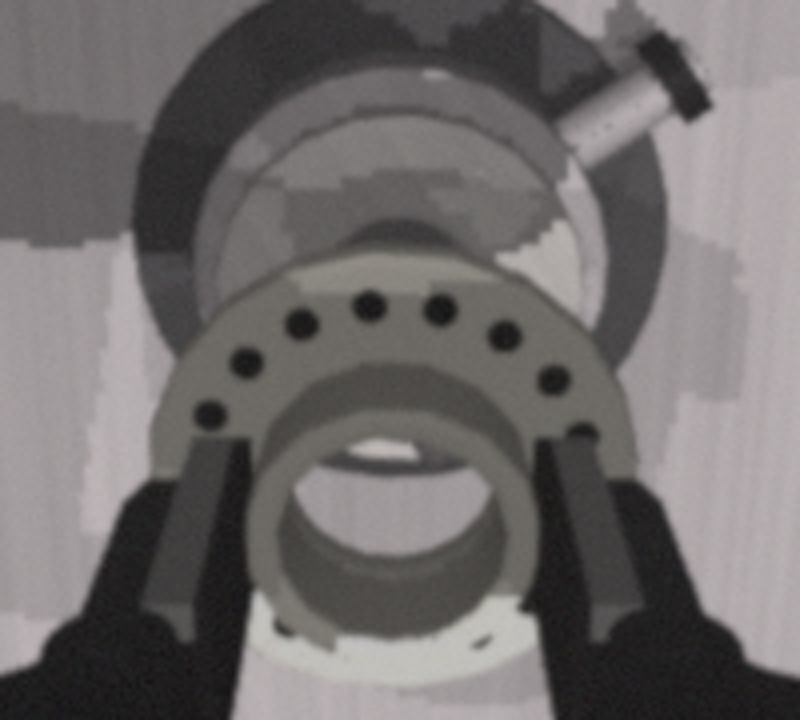

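```bash
cat > fit.py <<'E'
from h import *
def ev(D,c,h,dz):
    o=[]
    for im,(b,s),r,z,m,pts in D:
        for q in pts:
            P=onz(im,(np.array(q)+.5)/s-.5+b,z+m*h-dz); o.append(np.hypot(*(P[:2]-c))-r)
    return o
E
python3 - <<'E'
from fit import *
w=load("w10");B=((220,140),4)
H=[(w,B,.055,.01,0,[(133,215),(667,215)]),(w,B,.04,.028,0,[(195,250),(608,250),(405,66)]),(w,B,.034,.04,1,[(402,112),(215,260),(585,260)])]
zb=.0896+.0175
S=[(w,B,.032,zb+.006,0,[(152,455),(636,455)]),(w,B,.032,zb,0,[(394,250)]),(w,B,.0135,zb+.02,0,[(278,530),(508,530),(395,438),(395,638)])]
f=lambda p: np.array(ev(H,p[:2],p[2],.0045)+ev(S,p[3:5],0,.0045))
r=least_squares(f,[.56,-.045,.004,.56,-.045],loss="soft_l1",f_scale=.001,x_scale=.001)
print((r.x*1000).round(2),(f(r.x)*1000).round(1))
E
```

```text
[563.03 -45.97   1.84 561.87 -45.1 ] [ 0.3  0.1 -0.2  0.2 -0.4  0.2  0.5  0.2 -0.2 -0.1 -1.3  0.6  0.5  0.8
 -0.1]
```

```bash
python3 -m jog '[[[0.006,-0.0005,0.0012,0,0.5],[0.014,-0.0005,0.0012,0,0.5],[0.022,-0.0005,0.0012,0,0.5],[0.028,-0.0005,0.0012,0,0.5],[0.028,-0.0005,0.0012,0,0.5]]]'; python3 -c "
from h import *
w=snap('wrist','w11');print(ctrl.get_obs()['tool_pos'],ctrl.get_obs()['contact_force']);cv2.imwrite('pics/c11.png',crop(w,220,140,200,180,4))"
```

```text
t: 7.05
tool_pos: [0.5613, -0.0441, 0.06]
tool_rot: [-0.002, 1.575, 0.002]
contact_force: [0.3, -0.2, -1.0]
opening: 0.0345
[ 0.56167875 -0.04412037  0.06074787] [ 1.08305983  0.85879963 -1.7755122 ]
```

View pics/c11.png

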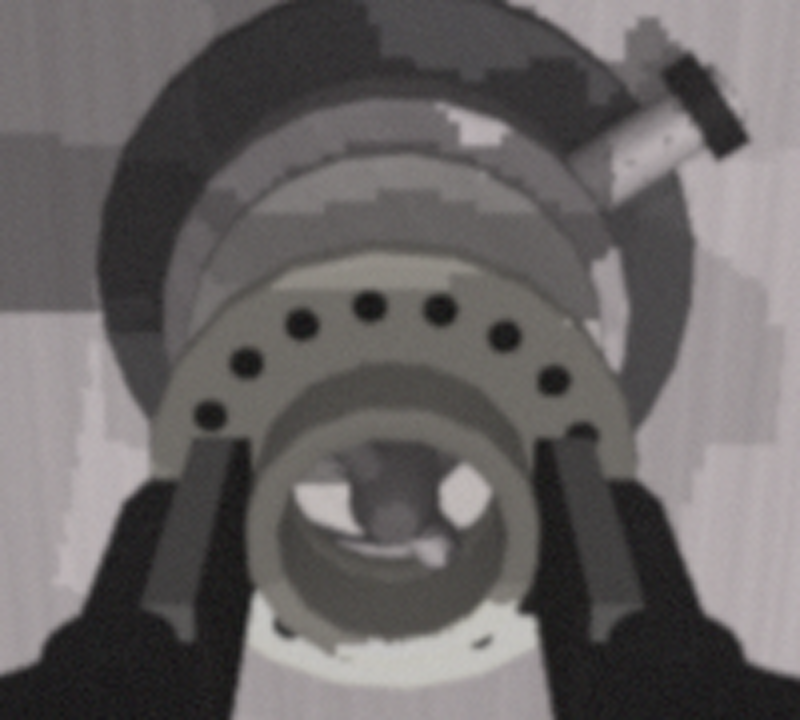

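```bash
python3 - <<'E'
from fit import *
w=load("w11");B=((220,140),4)
H=[(w,B,.055,.01,0,[(97,270),(693,250)]),(w,B,.04,.028,0,[(163,300),(632,320),(395,96)]),(w,B,.034,.04,1,[(400,150),(210,270),(575,250)])]
zb=.0607+.0175
S=[(w,B,.032,zb+.006,0,[(152,455),(636,455)]),(w,B,.032,zb,0,[(394,250)]),(w,B,.0135,zb+.02,0,[(278,530),(508,530),(395,438),(395,638)])]
f=lambda p: np.array(ev(H,p[:2],p[2],.0045)+ev(S,p[3:5],0,.0045))
r=least_squares(f,[.56,-.045,.004,.56,-.045],loss="soft_l1",f_scale=.001,x_scale=.001)
print((r.x*1000).round(2),(f(r.x)*1000).round(1))
o=crop(w,220,140,200,180,4)
c=r.x[3:5]  # overlay post as if aligned, and estimate
for c,col in ((r.x[:2],(0,0,255)),(r.x[3:5],(0,255,0))):
 for R,z in ((.012,.063+.0025),(.006,.085+.0025)):
  cv2.polylines(o,[((proj(w,circ(c,R,z-.0045))-[220,140]+.5)*4-.5).round().astype(np.int32)],True,col,1)
cv2.imwrite("pics/o11.png",o)
E
```

```text
[563.11 -46.62  -0.96 562.77 -46.03] [ 0.6  0.1  0.4  0.7  0.2  0.1 -0.8 -0.4 -0.1 -0.1 -1.2  0.6  0.5  0.9
 -0. ]
```

View pics/o11.png

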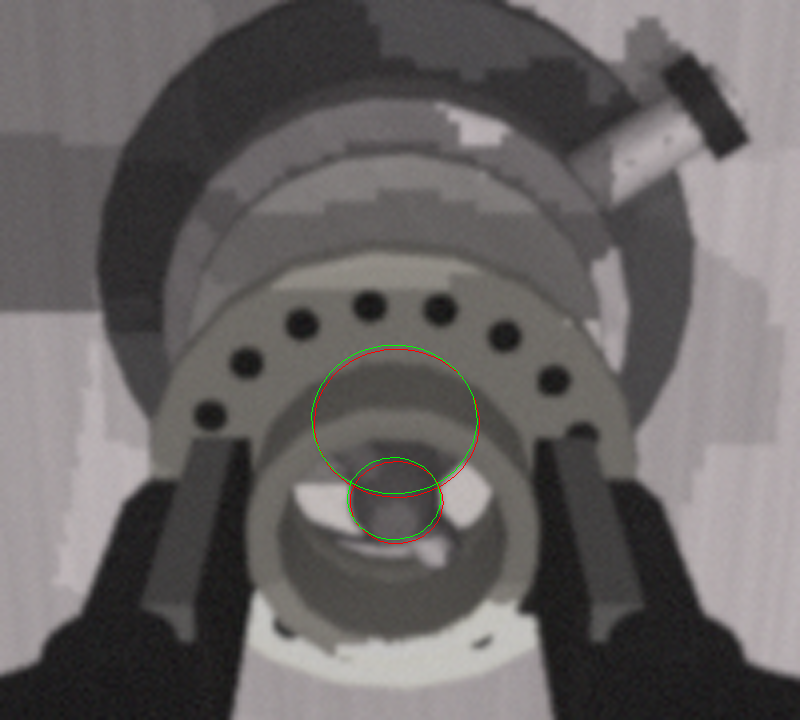

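```bash
python3 -m jog '[[[0.003,-0.0004,0.0005,0,0.5],[0.006,-0.0004,0.0005,0,0.5],[0.009,-0.0004,0.0005,0,0.5],[0.011,-0.0004,0.0005,0,0.5],[0.013,-0.0004,0.0005,0,0.5],[0.014,-0.0004,0.0005,0,0.5]]]'; python3 -c "
from h import *
w=snap('wrist','w12');print(ctrl.get_obs()['tool_pos'],ctrl.get_obs()['contact_force']);cv2.imwrite('pics/c12.png',crop(w,220,140,200,180,4))"
```

```text
t: 7.7
tool_pos: [0.562, -0.0445, 0.0465]
tool_rot: [-0.002, 1.574, 0.002]
contact_force: [-0.8, 0.0, -0.8]
opening: 0.0347
[ 0.56196477 -0.04446573  0.04640919] [-1.11227385 -0.78963833 -2.14457385]
```

View pics/c12.png

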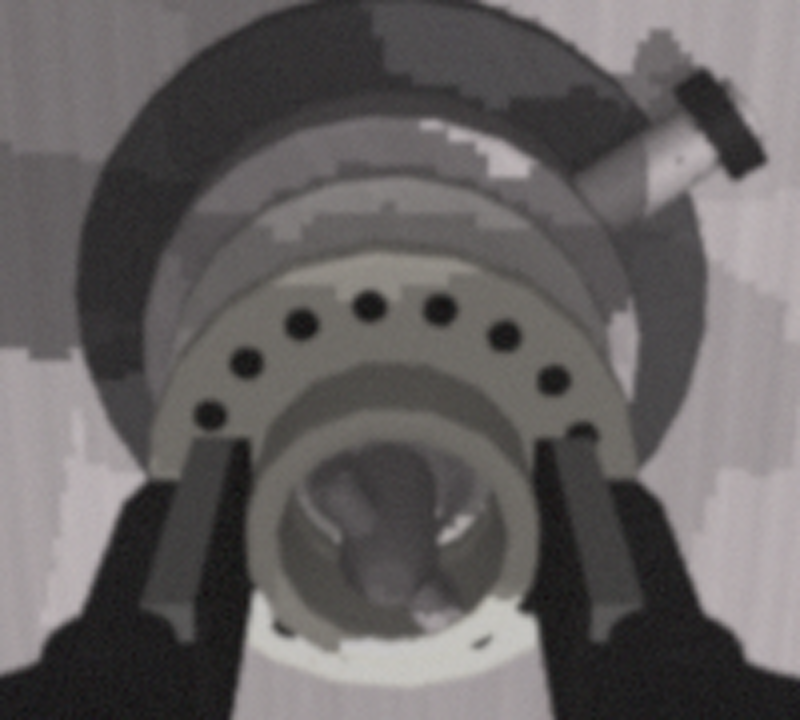

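```bash
python3 -m jog '[[[0.002,0,0,0,0.5],[0.004,0,0,0,0.5],[0.006,0,0,0,0.5],[0.008,0,0,0,0.5],[0.010,0,0,0,0.5],[0.012,0,0,0,0.5],[0.014,0,0,0,0.5]]]'
```

```text
t: 8.45
tool_pos: [0.5619, -0.0444, 0.0322]
tool_rot: [-0.002, 1.575, 0.002]
contact_force: [-0.2, 0.1, -0.4]
opening: 0.0346
```

```bash
for i in 1 2; do python3 -m jog '[[[0.001,0,0,0,0.5],[0.002,0,0,0,0.5],[0.003,0,0,0,0.5]]]'; done
```

```text
t: 8.75
tool_pos: [0.562, -0.0445, 0.0292]
tool_rot: [-0.002, 1.574, 0.002]
contact_force: [-0.1, 0.4, -1.2]
opening: 0.0345
t: 9.05
tool_pos: [0.562, -0.0445, 0.0261]
tool_rot: [-0.002, 1.574, 0.002]
contact_force: [0.2, 0.0, -1.3]
opening: 0.0346
```

```bash
for i in 1 2; do python3 -m jog '[[[0.001,0,0,0,0.5],[0.0015,0,0,0,0.5],[0.0015,0,0,0,0.5]]]'; done;  python3 -c "
from h import *
w=snap('wrist','w13');print(ctrl.get_obs()['tool_pos'],ctrl.get_obs()['contact_force']);cv2.imwrite('pics/c13.png',crop(w,220,140,200,180,4))"
```

```text
t: 9.35
tool_pos: [0.5619, -0.0444, 0.0245]
tool_rot: [-0.002, 1.575, 0.002]
contact_force: [-0.2, 0.7, -0.7]
opening: 0.0345
t: 9.65
tool_pos: [0.5618, -0.0444, 0.0229]
tool_rot: [-0.002, 1.575, 0.002]
contact_force: [-0.5, 0.2, -1.3]
opening: 0.0345
[ 0.56183192 -0.04442896  0.02298267] [ 0.7553759  -0.71345411 -1.6535436 ]
```

View pics/c13.png

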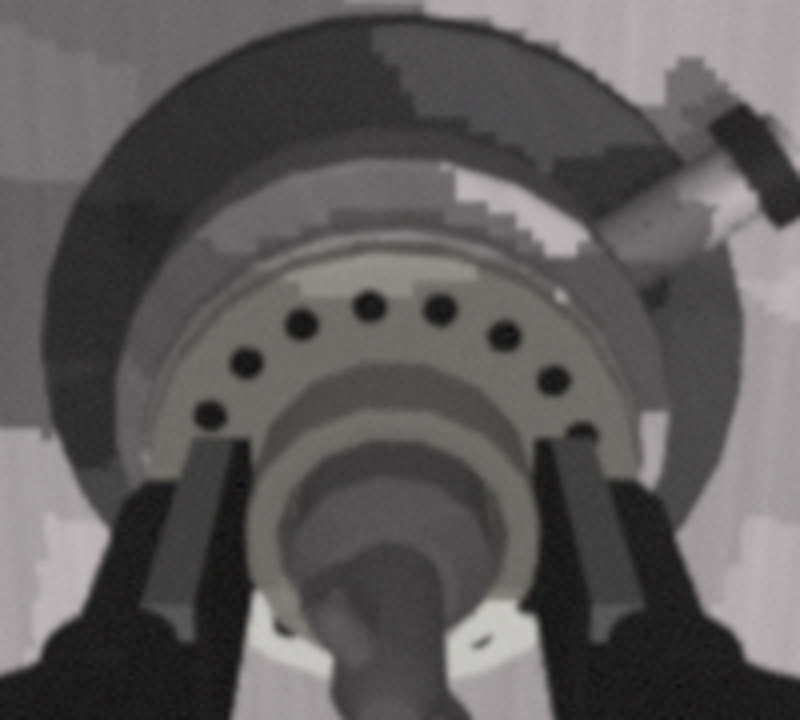

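```bash
for i in 1 2; do python3 -m jog '[[[0.0008,0,0,0,0.5],[0.0015,0,0,0,0.5],[0.0015,0,0,0,0.5]]]'; done
```

```text
t: 10.0
tool_pos: [0.5621, -0.0445, 0.022]
tool_rot: [-0.002, 1.574, 0.002]
contact_force: [-1.8, 0.1, 3.2]
opening: 0.0346
t: 10.3
tool_pos: [0.5621, -0.0445, 0.0207]
tool_rot: [-0.002, 1.574, 0.002]
contact_force: [-2.6, 0.0, 4.6]
opening: 0.0342
```

```bash
python3 -m jog '[[[0,0,0,0,0.2],[0,0,0,0,0],[0,0,0,0,0],[-0.01,0,0,0,0],[-0.025,0,0,0,0],[-0.05,0,0,0,0],[-0.09,0,0,0,0],[-0.12,0,0,0,0],[-0.13,0,0,0,0],[-0.13,0,0,0,0]]]';  python3 -c "
from h import *
w=snap('wrist','w14');print(ctrl.get_obs()['tool_pos'],ctrl.get_obs()['contact_force']);cv2.imwrite('pics/c14.png',crop(w,220,80,200,180,4))"
```

```text
t: 11.3
tool_pos: [0.5641, -0.0448, 0.1536]
tool_rot: [-0.003, 1.569, 0.001]
contact_force: [-0.1, -0.1, -0.4]
opening: 0.0429
[ 0.56275483 -0.04457022  0.15115951] [-0.51820461  0.58405618 -0.23996425]
```

View pics/c14.png

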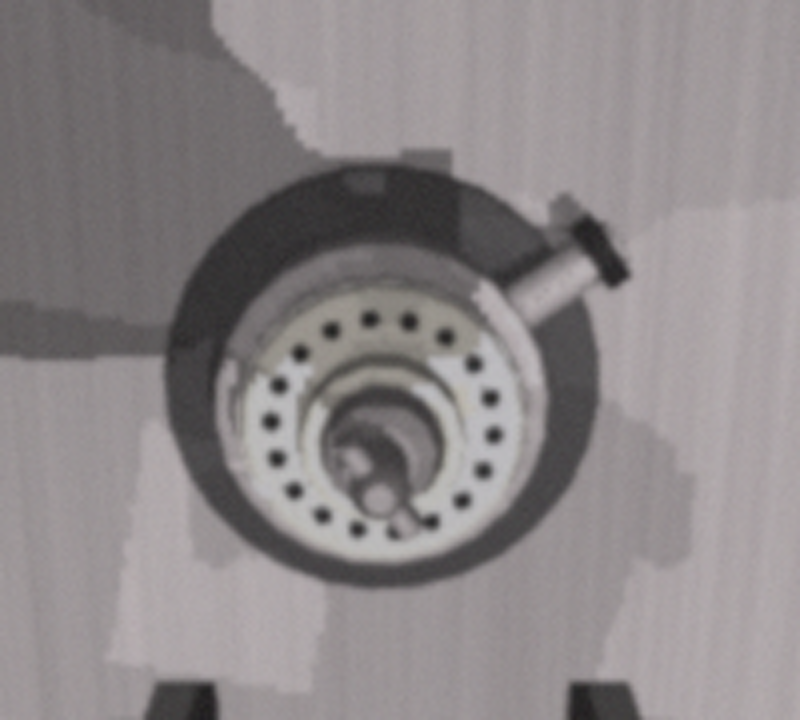

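```bash
python3 - <<'E'
from h import *
w=load("w14")
P=[onz(w,(np.array(q)+.5)/4-.5+[220,80],.0845-.0045) for q in [(350,458),(407,528),(378,500)]]
print(P); d=P[1]-P[0]; print(np.degrees(np.arctan2(d[1],d[0])),np.hypot(*d[:2]))
w1=load("wrist1")
P=[onz(w1,(np.array(q)+.5)/6-.5+[205,140],.0845-.0045) for q in [(258,487),(345,572),(292,540)]]
print(P); d=P[1]-P[0]; print(np.degrees(np.arctan2(d[1],d[0])),np.hypot(*d[:2]))
cv2.imwrite("pics/c14b.png",np.hstack([crop(w,290,180,45,45,9),crop(w1,230,205,45,45,9)]))
E
```

```text
[array([ 0.55705123, -0.04016243,  0.08      ]), array([ 0.56844437, -0.05501641,  0.08      ]), array([ 0.56259278, -0.04901007,  0.08      ])]
-52.511436517344045 0.018720157565724982
[array([ 0.55700739, -0.03876189,  0.08      ]), array([ 0.5703828 , -0.05403193,  0.08      ]), array([ 0.56195655, -0.04822788,  0.08      ])]
-48.78407724389625 0.020299657425893524
```

View pics/c14b.png

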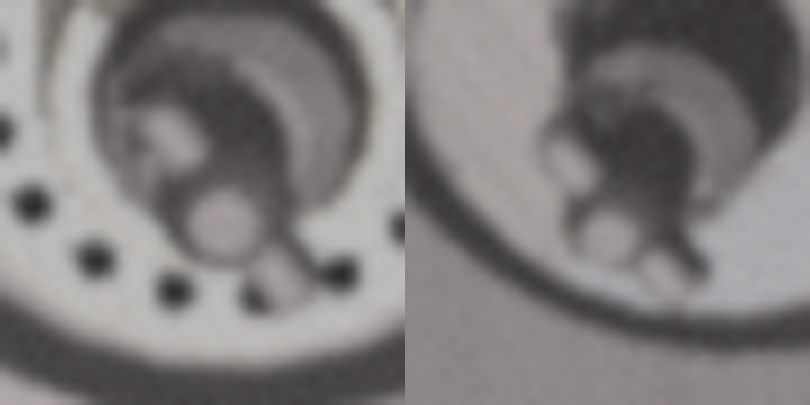

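```bash
python3 -m jog '[[[0,0.035,-0.014,0,-0.3],[0,0.075,-0.03,0,-0.4],[0,0.12,-0.047,0,-0.4],[0,0.165,-0.064,0,-0.4],[0,0.21,-0.081,0,-0.4],[0,0.25,-0.097,0,-0.4],[0,0.28,-0.108,0,-0.4],[0,0.30,-0.116,0,-0.4],[0,0.30,-0.116,0,-0.4],[0,0.30,-0.116,0,-0.4]]]';  python3 -c "
from h import *
w=snap('wrist','w15');print(ctrl.get_obs()['tool_pos'])"
```

```text
t: 12.35
tool_pos: [0.4449, 0.2546, 0.1493]
tool_rot: [-0.004, 1.576, 0.001]
contact_force: [-0.4, 0.1, 0.2]
opening: 0.0597
[0.44539343 0.25424407 0.14975339]
```

View pics/w15.png

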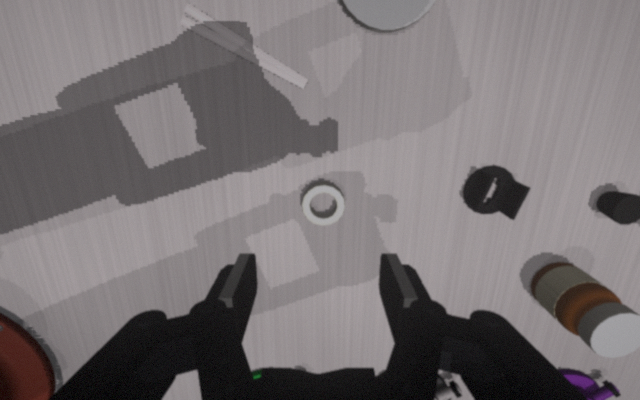

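```bash
python3 - <<'E'
from h import *
w=load("w15")
for t in (160,170,180): print(blob(w,(290,170,70,70),t,.012-.0045))
o=crop(w,290,170,65,65,9)
c=blob(w,(290,170,70,70),170,.012-.0045)[0][0]
for r,z in ((.022,.016),(.0135,.016),(.022,0)):
    cv2.polylines(o,[((proj(w,circ(c,r,z-.0045))-[290,170]+.5)*9-.5).round().astype(np.int32)],True,(0,0,255),1)
cv2.imwrite("pics/c15.png",np.hstack([o,crop(w,450,150,90,80,7)[:585]]) if 0 else o)
cv2.imwrite("pics/c15c.png",crop(w,450,150,100,80,7))
E
```

```text
((array([0.45102203, 0.22438889]), 0.021102086024851245), array([322.40691489, 204.24734043]))
((array([0.45655344, 0.22884258]), 0.013764919101423053), array([335.9375, 195.6625]))Traceback (most recent call last):
  File "<stdin>", line 3, in <module>
  File "h.py", line 30, in blob
    cs=cv2.findContours(m,cv2.RETR_EXTERNAL,cv2.CHAIN_APPROX_NONE)[0];c=max(cs,key=cv2.contourArea)
                                                                        ~~~^^^^^^^^^^^^^^^^^^^^^^^^
ValueError: max() iterable argument is empty
```

```bash
python3 - <<'E'
from h import *
w=load("w15")
o=crop(w,290,170,65,65,9)
c=np.array((.4510,.2244))
for r,z in ((.022,.016),(.0135,.016),(.022,0)):
    cv2.polylines(o,[((proj(w,circ(c,r,z-.0045))-[290,170]+.5)*9-.5).round().astype(np.int32)],True,(0,0,255),1)
cv2.imwrite("pics/c15.png",o)
cv2.imwrite("pics/c15c.png",crop(w,450,150,100,80,7))
E
```

```text
(no output)
```

View pics/c15.png

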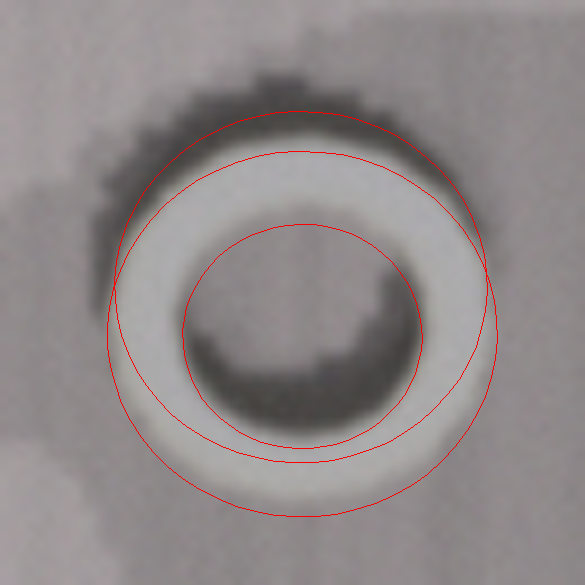

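View pics/c15c.png

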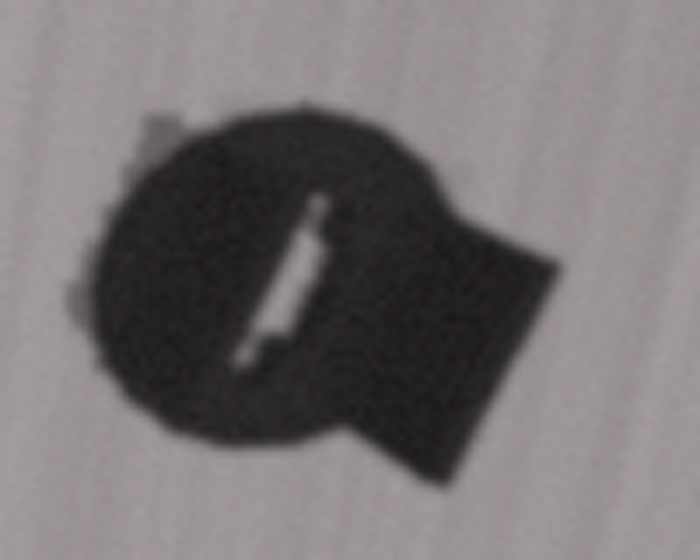

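```bash
python3 -m jog '[[[0.03,-0.018,0.0046,0,-0.25],[0.06,-0.0264,0.0046,0,-0.25],[0.09,-0.0264,0.0046,0,-0.25],[0.115,-0.0264,0.0046,0,-0.25],[0.135,-0.0264,0.0046,0,-0.25],[0.150,-0.0264,0.0046,0,-0.25],[0.158,-0.0264,0.0046,0,-0.25],[0.158,-0.0264,0.0046,0,-0.25]]]';  python3 -c "
from h import *
w=snap('wrist','w16');print(ctrl.get_obs()['tool_pos']);cv2.imwrite('pics/c16.png',crop(w,200,180,240,180,3))"
```

```text
t: 13.2
tool_pos: [0.4487, 0.2269, -0.0093]
tool_rot: [-0.003, 1.578, -0.001]
contact_force: [-0.2, 0.9, 0.7]
opening: 0.0536
[ 0.44952962  0.22728288 -0.00820441]
```

View pics/c16.png

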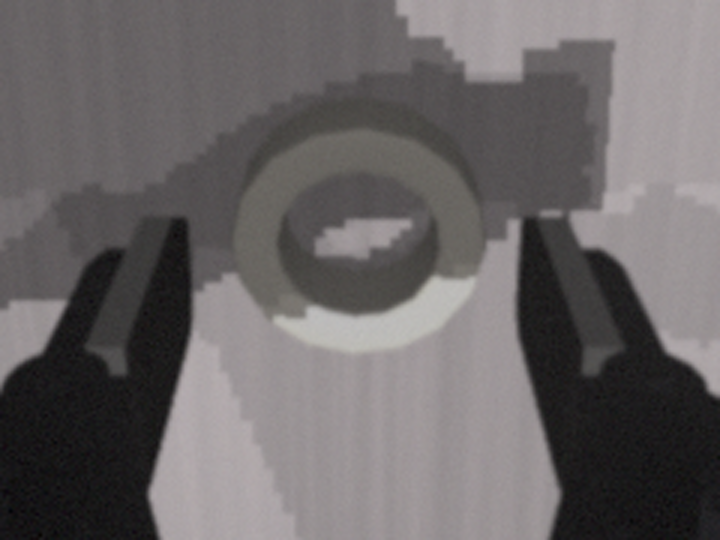

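```bash
python3 -m jog '[[[0.005,0,0.001,0,-0.2],[0.01,0,0.001,0,-0.2],[0.013,0,0.001,0,-0.2],[0.013,0,0.001,0,-0.2],[0.013,0,0.001,0,0.1],[0.013,0,0.001,0,0.3],[0.013,0,0.001,0,0.4],[0.013,0,0.001,0,0.4]]]' 30;  python3 -c "
from h import *
w=snap('wrist','w17');print(ctrl.get_obs()['tool_pos']);cv2.imwrite('pics/c17.png',crop(w,200,180,240,180,3))"
```

```text
t: 14.05
tool_pos: [0.4508, 0.2275, -0.0209]
tool_rot: [-0.002, 1.575, 0.0]
contact_force: [0.6, 0.7, 0.0]
opening: 0.0423
[ 0.45078907  0.22747083 -0.02089203]
```

View pics/c17.png

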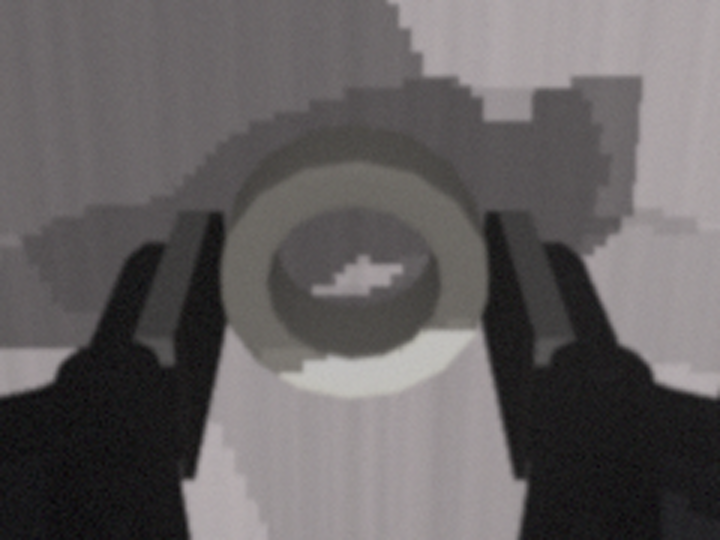

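```bash
python3 - <<'E'
from fit import *
w=load("w17");B=((200,180),3)
S=[(w,B,.022,.016,0,[(221,275),(488,275),(355,160),(355,398)]),(w,B,.0135,.016,0,[(270,280),(440,280),(355,207),(355,357)])]
f=lambda p: np.array(ev(S,p[:2],0,.0045))
r=least_squares(f,[.45,.226],x_scale=.001); print((r.x*1000).round(2),(f(r.x)*1000).round(1))
w7=load("w7");B=((200,200),3)
S=[(w7,B,.0135,.02,0,[(270,210),(438,210),(355,150),(355,298)])]
r=least_squares(f,[.45,.226],x_scale=.001); print((r.x*1000).round(2),(f(r.x)*1000).round(1))
E
```

```text
[452.16 225.48] [-0.2 -0.3  0.2  0.3  0.3  0.4  0.6  0.5]
[ 441.   -232.63] [0.4 0.4 0.2 0.4]
```

```bash
python3 -m jog '[[[-0.03,0,0,0,0.4],[-0.07,0,0,0,0.4],[-0.11,-0.01,0,0,0.4],[-0.14,-0.04,0.01,0,0.4],[-0.15,-0.08,0.03,0,0.4],[-0.15,-0.125,0.05,0,0.4],[-0.15,-0.17,0.07,0,0.4],[-0.15,-0.21,0.088,0,0.4],[-0.15,-0.245,0.1,0,0.4],[-0.15,-0.266,0.108,0,0.4],[-0.15,-0.272,0.1112,0,0.4],[-0.15,-0.272,0.1112,0,0.4]]]'; python3 -m jog '[[[0,0,0,0,0.4]]]'
```

```text
t: 15.3
tool_pos: [0.5629, -0.0446, 0.1285]
tool_rot: [-0.001, 1.576, -0.0]
contact_force: [0.4, 0.1, -1.4]
opening: 0.0424
t: 15.4
tool_pos: [0.5625, -0.0436, 0.1282]
tool_rot: [-0.001, 1.577, 0.001]
contact_force: [0.7, 0.8, -0.9]
opening: 0.0424
```

```bash
python3 -m jog '[[[0.02,-0.0008,0,0,0.4],[0.04,-0.0008,0,0,0.4],[0.055,-0.0008,0,0,0.4],[0.06,-0.0008,0,0,0.4],[0.06,-0.0008,0,0,0.4]]]'; python3 -c "
from h import *
w=snap('wrist','w18');print(ctrl.get_obs()['tool_pos']);cv2.imwrite('pics/c18.png',crop(w,200,140,240,180,3))"
```

```text
t: 15.9
tool_pos: [0.5613, -0.0436, 0.0673]
tool_rot: [-0.001, 1.579, 0.002]
contact_force: [0.2, -0.0, -1.2]
opening: 0.0419
[ 0.56212614 -0.04394709  0.06832796]
```

View pics/c18.png

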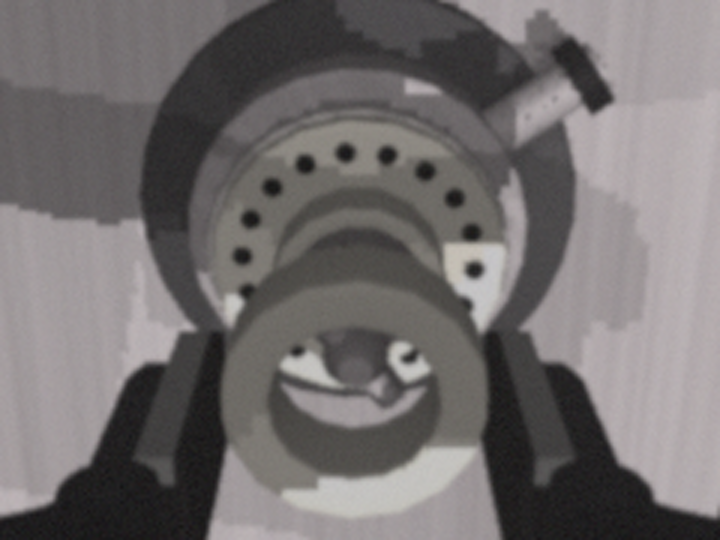

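```bash
python3 -m jog '[[[0.006,-0.0005,0.0001,0,0.4],[0.012,-0.0005,0.0001,0,0.4],[0.017,-0.0005,0.0002,0,0.4],[0.020,-0.0005,0.0002,0,0.4],[0.020,-0.0005,0.0002,0,0.4]]]'; for i in 1 2; do  python3 -m jog '[[[0.001,0,0,0,0.4],[0.002,0,0,0,0.4],[0.003,0,0,0,0.4]]]'; done
```

```text
t: 16.45
tool_pos: [0.5617, -0.0444, 0.0475]
tool_rot: [-0.001, 1.578, 0.001]
contact_force: [0.1, 0.7, -0.2]
opening: 0.0424
t: 16.75
tool_pos: [0.5618, -0.0444, 0.0446]
tool_rot: [-0.001, 1.578, 0.001]
contact_force: [-0.3, -0.3, -0.5]
opening: 0.0421
t: 17.05
tool_pos: [0.5618, -0.0444, 0.0416]
tool_rot: [-0.001, 1.578, 0.001]
contact_force: [1.3, 0.7, -1.1]
opening: 0.0423
```

```bash
for i in 1 2 3; do  python3 -m jog '[[[0.0007,0,0,0,0.4],[0.0014,0,0,0,0.4],[0.0014,0,0,0,0.4]]]'; done
```

```text
t: 17.35
tool_pos: [0.5617, -0.0444, 0.0401]
tool_rot: [-0.001, 1.578, 0.001]
contact_force: [0.1, 0.7, -0.1]
opening: 0.0422
t: 17.65
tool_pos: [0.5618, -0.0444, 0.039]
tool_rot: [-0.001, 1.578, 0.001]
contact_force: [-0.6, 0.5, 2.6]
opening: 0.0426
t: 17.95
tool_pos: [0.5619, -0.0444, 0.0378]
tool_rot: [-0.001, 1.578, 0.001]
contact_force: [-1.3, 0.3, 3.4]
opening: 0.0423
```

```bash
python3 -m jog '[[[0,0,0,0,0],[0,0,0,0,-0.2],[0,0,0,0,-0.2],[-0.01,0,0,0,-0.2],[-0.03,0,0,0,-0.2],[-0.06,0,0,0,-0.2],[-0.09,0,0,0,-0.2],[-0.11,0,0,0,-0.2],[-0.115,0,0,0,-0.2],[-0.115,0,0,0,-0.2]]]';  python3 -c "
from h import *
w=snap('wrist','w19');print(ctrl.get_obs()['tool_pos'],ctrl.get_obs()['contact_force']);cv2.imwrite('pics/c19.png',crop(w,240,100,160,140,5))"
```

```text
t: 18.95
tool_pos: [0.5633, -0.0446, 0.154]
tool_rot: [-0.002, 1.576, 0.001]
contact_force: [1.0, -0.5, -0.3]
opening: 0.0511
[ 0.56245327 -0.04438898  0.15238676] [ 0.67239169 -0.85776586 -0.54273727]
```

View pics/c19.png

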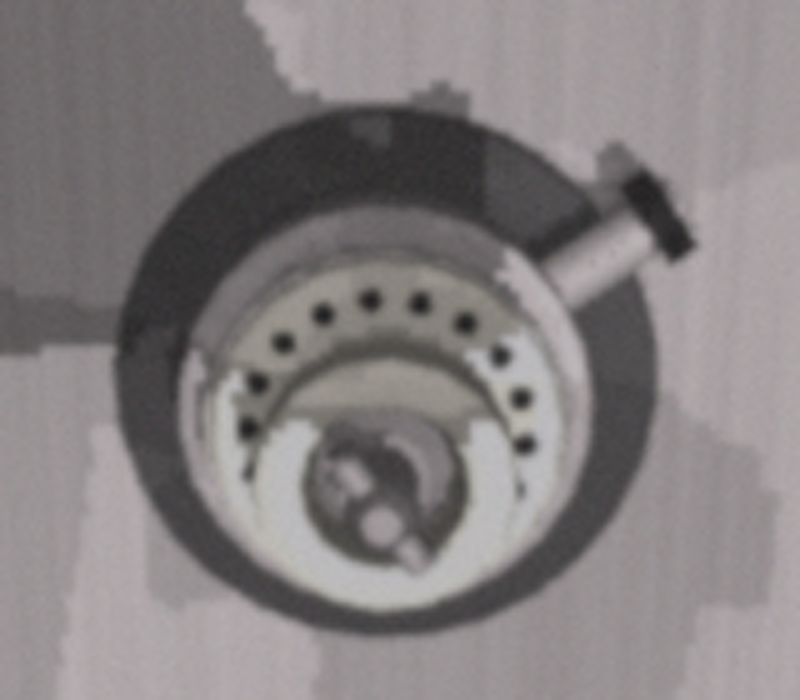

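```bash
python3 - <<'E'
from h import *
w=load("w19");f=lambda q,z:onz(w,(np.array(q)+.5)/5-.5+[240,100],z-.0045)
c=np.array([.5628,-.046])
for z in(.015,.02):
  for q in((662,212),(600,250)):
    d=f(q,z)[:2]-c; print(z,np.degrees(np.arctan2(d[1],d[0])),np.hypot(*d))
d=f((600,250),.018)-f((670,213),.018); print(np.degrees(np.arctan2(-d[1],-d[0])))
a,b=f((345,472),.0865),f((412,555),.0865);d=a-b;print("lug",np.degrees(np.arctan2(d[1],d[0])),np.hypot(*d))
# lug circles overlay fits: project lug boxes for various yaw
o=[]
for yaw in (124,130,136):
  cr=crop(w,290,170,50,50,8)
  t=np.radians(yaw);y=np.array([np.cos(t),np.sin(t)]);x=np.array([y[1],-y[0]])
  P=[np.r_[c+y*sy*.012+x*sx*.0025,.0845-.0045] for sx,sy in((-1,-1),(-1,1),(1,1),(1,-1))]
  cv2.polylines(cr,[((proj(w,P)-[290,170]+.5)*8-.5).round().astype(np.int32)],True,(0,0,255),1);o.append(cr)
cv2.imwrite("pics/c19b.png",np.hstack(o)[:, :1200][:, ::1] if 0 else cv2.resize(np.hstack(o),(800,267)))
E
```

```text
0.015 34.291755524069366 0.06478651174715473
0.015 34.79673682140088 0.0509927945955521
0.02 35.27526355380808 0.0645626352121801
0.02 36.03383744227934 0.05100098778165227
28.637525060269397Traceback (most recent call last):
  File "<stdin>", line 8, in <module>
TypeError: return arrays must be of ArrayType
```

```bash
python3 - <<'E'
from h import *
w=load("w19");f=lambda q,z:onz(w,(np.array(q)+.5)/5-.5+[240,100],z-.0045)
c=np.array([.5628,-.046])
a,b=f((345,472),.0865),f((412,555),.0865);d=a-b;print("lug",np.degrees(np.arctan2(d[1],d[0])),np.hypot(d[0],d[1]),(a+b)/2)
o=[]
for yaw in (122,128,134):
  cr=crop(w,290,170,50,50,8)
  t=np.radians(yaw);y=np.array([np.cos(t),np.sin(t)]);x=np.array([y[1],-y[0]])
  P=[np.r_[c+y*sy*.012+x*sx*.0025,.0845-.0045] for sx,sy in((-1,-1),(-1,1),(1,1),(1,-1))]
  cv2.polylines(cr,[((proj(w,P)-[290,170]+.5)*8-.5).round().astype(np.int32)],True,(0,0,255),1);o.append(cr)
cv2.imwrite("pics/c19b.png",cv2.resize(np.hstack(o),(800,267)))
E
```

```text
lug 127.30405342147712 0.017551381039370508 [ 0.56235067 -0.04619926  0.082     ]
```

View pics/c19b.png

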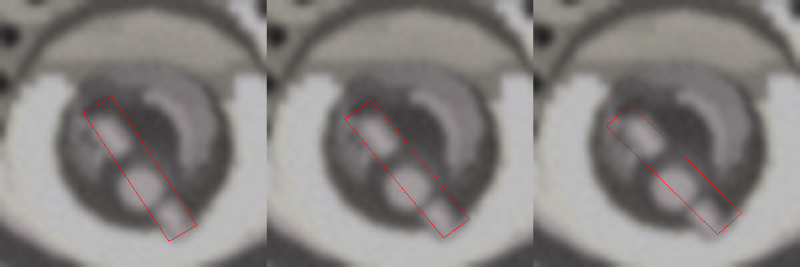

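```bash
python3 - <<'E'
from h import *
w=load("w15")
f=lambda q,z:onz(w,(np.array(q)+.5)/7-.5+[450,150],z-.0045)
a,b=f((447,487),.03),f((558,265),.03);d=b-a;print("plate",np.degrees(np.arctan2(d[1],d[0])),np.hypot(d[0],d[1]))
a,b=f((240,362),.006),f((320,198),.006);d=b-a;print("slot",np.degrees(np.arctan2(d[1],d[0])))
print("disc",f((265,278),.006))
s=load("scene1");d=load("side1")
print("jar",onz(s,(301,281),0),onz(d,(263,245),0), "stopper",onz(s,(309,314),0))
E
python3 -m jog '[[[0,0.04,0.004,0.04,-0.3],[0,0.085,0.015,0.1,-0.3],[0,0.13,0.025,0.16,-0.3],[0,0.175,0.034,0.22,-0.3],[0,0.22,0.043,0.28,-0.3],[0,0.26,0.05,0.34,-0.3],[0,0.29,0.06,0.4,-0.3],[0,0.305,0.065,0.44,-0.3],[0,0.308,0.065,0.455,-0.3],[0,0.308,0.065,0.455,-0.3],[0,0.308,0.065,0.455,-0.3]]]';  python3 -c "
from h import *
w=snap('wrist','w20');print(ctrl.get_obs()['tool_pos'],ctrl.get_obs()['tool_rot'])"
```

```text
plate 75.4385701612542 0.03351404995484191
slot 73.97676276108567
disc [0.61943343 0.24102365 0.0015    ]
jar [7.18607560e-01 1.40387861e-01 1.11022302e-16] [0.71114517 0.14312231 0.        ] stopper [0.74548673 0.22654536 0.        ]
t: 20.1
tool_pos: [0.6264, 0.2626, 0.1509]
tool_rot: [0.354, 1.55, -0.358]
contact_force: [-0.0, 0.3, 0.2]
opening: 0.0552
[0.62652824 0.26252847 0.15130858] [ 0.35465474  1.54951748 -0.35833697]
```

View pics/w20.png

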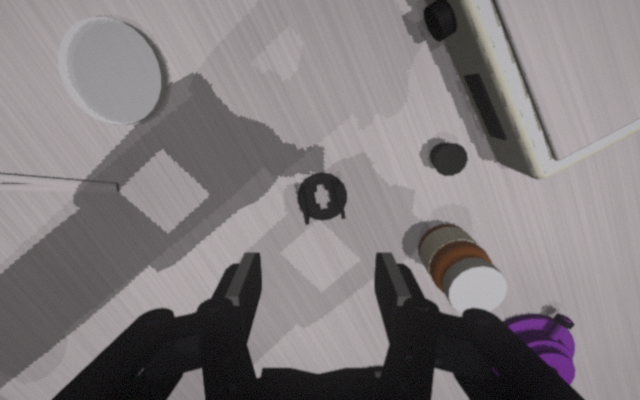

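```bash
python3 - <<'E'
from h import *
w=load("w20");cv2.imwrite("pics/c20.png",crop(w,285,160,75,75,8))
E
```

View pics/c20.png

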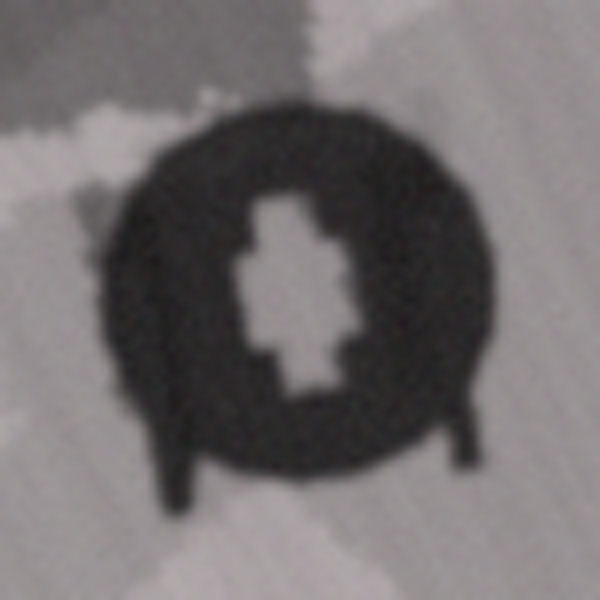

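```bash
python3 - <<'E'
from h import *
w=load("w20");f=lambda q,z:onz(w,(np.array(q)+.5)/8-.5+[285,160],z-.0045)
a,b=f((315,388),.003),f((280,200),.003);d=b-a;print("slot",np.degrees(np.arctan2(d[1],d[0])))
a,b=f((178,510),.03),f((467,463),.03);d=b-a;print("plates-90:",90+np.degrees(np.arctan2(d[1],d[0])),np.hypot(d[0],d[1]))
P=np.array([f(q,.006) for q in [(103,290),(493,290),(160,150),(440,150)]]);print(circfit(P))
P=np.array([f(q,.000) for q in [(300,98),(300,480)]]);print(P.mean(0),P, "slotmid",f((298,295),.004))
R=Ro.from_rotvec(ctrl.get_obs()["tool_rot"]).as_matrix();print(R[:,2],np.degrees(np.arctan2(R[1,2],R[0,2])),R[:,0])
E
```

```text
slot 74.2401901824625
plates-90: 74.18825151658362 0.036252400178093044
(array([0.62061379, 0.24185335]), 0.025400726184642893)
[ 0.61934217  0.23868155 -0.0045    ] [[ 0.630955    0.262768   -0.0045    ]
 [ 0.60772935  0.2145951  -0.0045    ]] slotmid [ 6.19606914e-01  2.39883551e-01 -5.00000000e-04]
[ 0.8986235  -0.43865741 -0.00744906] -26.01902593996576 [-8.49582989e-03 -4.23470976e-04 -9.99963820e-01]
```

```bash
python3 -m jog '[[[0.02,-0.012,0.002,-0.1,-0.3],[0.05,-0.0212,0.0025,-0.178,-0.3],[0.085,-0.0210,0.003,-0.178,-0.3],[0.11,-0.0208,0.003,-0.178,-0.3],[0.13,-0.0207,0.0032,-0.178,-0.3],[0.14,-0.0207,0.0032,-0.178,-0.3],[0.145,-0.0207,0.0032,-0.178,-0.3],[0.145,-0.0207,0.0032,-0.178,-0.3]]]';  python3 -c "
from h import *
w=snap('wrist','w21');o=ctrl.get_obs();print(o['tool_pos'],o['tool_rot']);cv2.imwrite('pics/c21.png',crop(w,200,180,240,180,3))
R=Ro.from_rotvec(o['tool_rot']).as_matrix();print(np.degrees(np.arctan2(R[1,2],R[0,2])),R[:,0])"
```

```text
t: 20.95
tool_pos: [0.6192, 0.242, 0.0065]
tool_rot: [0.216, 1.568, -0.219]
contact_force: [-0.6, 0.2, 0.3]
opening: 0.0558
[0.61978624 0.24236079 0.00733446] [ 0.21625448  1.56697252 -0.21796486]
-15.83263686000737 [-7.15343399e-03 -1.00735494e-04 -9.99974409e-01]
```

View pics/c21.png

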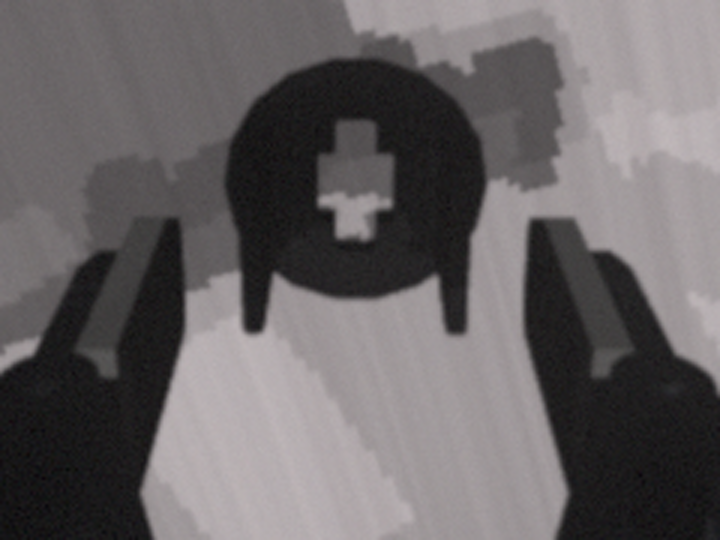

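```bash
python3 -m jog '[[[0.008,0,0.0002,0,-0.1],[0.016,0,0.0002,0,-0.1],[0.021,0,0.0002,0,-0.1],[0.0235,0,0.0002,0,-0.1],[0.0235,0,0.0002,0,-0.1],[0.0235,0,0.0002,0,-0.1]]]';  python3 -c "
from h import *
w=snap('wrist','w22');o=ctrl.get_obs();print(o['tool_pos'],o['contact_force']);cv2.imwrite('pics/c22.png',crop(w,200,180,240,180,3))"
```

```text
t: 21.6
tool_pos: [0.6199, 0.2423, -0.0162]
tool_rot: [0.216, 1.567, -0.218]
contact_force: [-0.9, -0.2, -0.2]
opening: 0.0467
[ 0.62001539  0.24235756 -0.01595695] [ 0.24676656 -0.3492166   0.47179264]
```

View pics/c22.png

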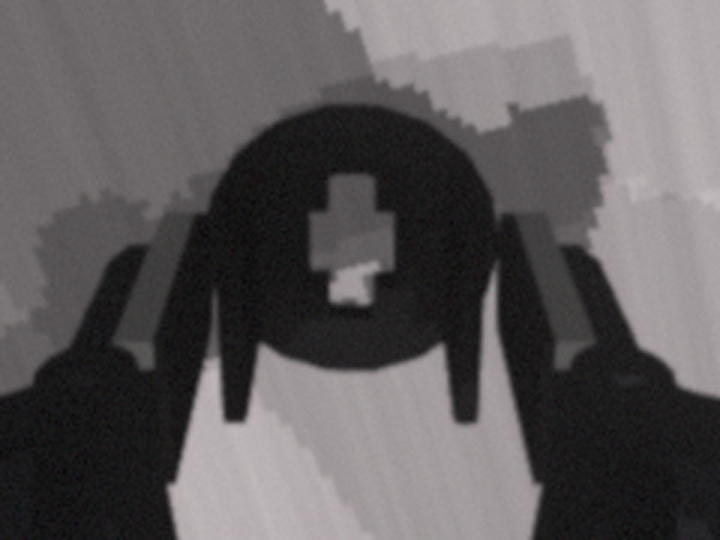

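```bash
python3 -m jog '[[[0,0,0,0,0.2],[0,0,0,0,0.4],[0,0,0,0,0.4],[0,0,0,0,0.4]]]' 30;  python3 -c "
from h import *
w=snap('wrist','w23');o=ctrl.get_obs();print(o['tool_pos'],o['contact_force'],o['opening']);cv2.imwrite('pics/c23.png',crop(w,200,180,240,180,3))"
```

```text
t: 22.05
tool_pos: [0.6204, 0.2425, -0.0156]
tool_rot: [0.217, 1.566, -0.218]
contact_force: [0.4, -0.1, 1.8]
opening: 0.0393
[ 0.62035605  0.24251083 -0.01553767] [0.09149512 1.52251202 0.55091626] 0.03965115472325974
```

View pics/c23.png

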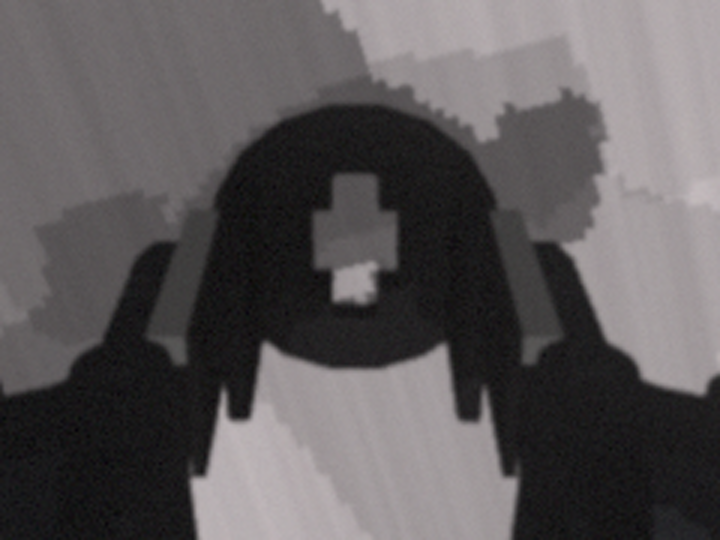

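```bash
python3 - <<'E'
from h import *
w=load("w23");f=lambda q,z:onz(w,(np.array(q)+.5)/3-.5+[200,180],z-.0045)
T=np.array([.62035,.2425]);t=np.radians(-15.8);zd=np.array([np.cos(t),np.sin(t)]);yd=np.array([-zd[1],zd[0]])
for q,z in (((355,173),.006),((355,303),0),((355,104),0),((355,104),.006),((313,240),.003),((397,240),.003)):
  d=f(q,z)[:2]-T; print(q,z,"jaw %.2f  y %.2f"%(1000*d@zd,1000*d@yd))
d=f((332,180),.006)-f((333,300),0);print(np.degrees(np.arctan2(d[1],d[0])))
d=f((378,180),.006)-f((377,300),0);print(np.degrees(np.arctan2(d[1],d[0])))
E
```

```text
(355, 173) 0.006 jaw 1.20  y 10.89
(355, 303) 0 jaw 1.17  y -19.20
(355, 104) 0 jaw 1.18  y 21.40
(355, 104) 0.006 jaw 1.20  y 23.79
(313, 240) 0.003 jaw -6.46  y -4.00
(397, 240) 0.003 jaw 8.82  y -3.96
73.80354264234457
74.45792614879512
```

```bash
python3 -m jog '[[[-0.03,0,0,0,0.4],[-0.07,0,0,0,0.4],[-0.105,-0.01,0,-0.03,0.4],[-0.13,-0.04,0.002,-0.12,0.4],[-0.14,-0.08,0.005,-0.24,0.4],[-0.14,-0.12,0.008,-0.37,0.4],[-0.14,-0.16,0.011,-0.5,0.4],[-0.14,-0.2,0.014,-0.63,0.4],[-0.14,-0.24,0.017,-0.76,0.4],[-0.14,-0.27,0.019,-0.86,0.4],[-0.14,-0.2915,0.0191,-0.904,0.4],[-0.14,-0.2915,0.0191,-0.904,0.4]]]'; python3 -m jog '[[[0,0,0,0,0.4]]]'; python3 -c "
from h import *
w=snap('wrist','w24');o=ctrl.get_obs();print(o['tool_pos'],o['contact_force'],o['opening'])
R=Ro.from_rotvec(o['tool_rot']).as_matrix();print(np.degrees(np.arctan2(R[1,2],R[0,2])),R[:,0],o['q'])"
```

```text
t: 23.3
tool_pos: [0.5591, -0.0454, 0.1242]
tool_rot: [-0.488, 1.522, 0.491]
contact_force: [-0.2, -0.4, -0.9]
opening: 0.0395
t: 23.4
tool_pos: [0.5588, -0.0453, 0.124]
tool_rot: [-0.486, 1.522, 0.491]
contact_force: [-0.5, 0.5, -1.0]
opening: 0.0394
[ 0.55874292 -0.04517488  0.12382027] [ 0.78518882  0.23052308 -1.23409394] 0.03943536214510776
35.735747453364986 [-7.92402799e-03  1.28407529e-04 -9.99968596e-01] [-2.12576357e-01 -3.17833289e-02  1.83424215e+00 -1.58586791e-03
  1.34690695e+00 -8.35909659e-01]
```

View pics/w24.png

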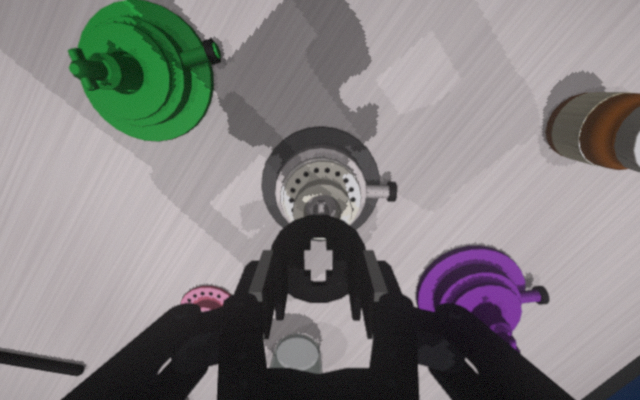

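```bash
python3 - <<'E'
from h import *
w=load("w24");cv2.imwrite("pics/c24.png",crop(w,250,115,160,150,5))
E
```

```text
(no output)
```

View pics/c24.png

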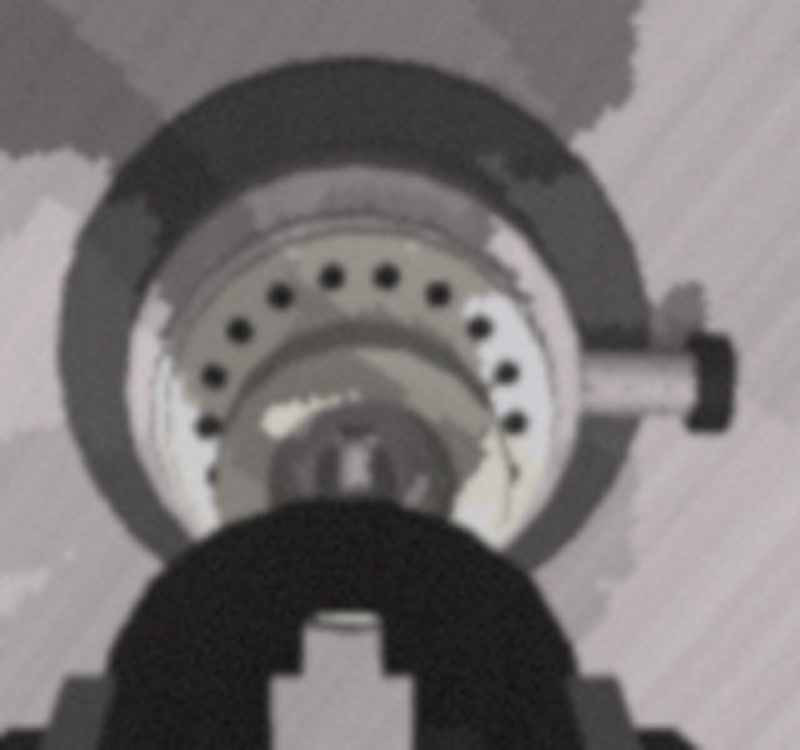

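```bash
python3 - <<'E'
from fit import *
w=load("w24");B=((250,115),5)
T=np.array([.55874,-.04517])
H=[(w,B,.055,.01,0,[(60,345),(652,340)]),(w,B,.055,0,0,[(350,57)]),(w,B,.04,.028,0,[(127,390),(583,375),(355,165)])]
f=lambda p: np.array(ev(H,p[:2],p[2],.0045))
r=least_squares(lambda p:np.array(ev(H,p[:2],0,.0045)),[.563,-.0465],loss="soft_l1",f_scale=.001,x_scale=.001)
c=r.x[:2];print((c*1000).round(2),(r.fun*1000).round(1))
ps=np.radians(35.74);zd=np.array([np.cos(ps),np.sin(ps)]);yd=np.array([-zd[1],zd[0]])
g=lambda q,z:onz(w,(np.array(q)+.5)/5-.5+[250,115],z-.0045)
print("holder rel TCP jaw,y", 1000*(c-T)@zd,1000*(c-T)@yd)
zc=.1238+.0155
for q,z in (((343,618),zc+.006),((343,500),zc),((270,720),zc+.004),((414,720),zc+.004)):
  d=g(q,z)[:2]-T; print(q,"jaw %.2f y %.2f"%(1000*d@zd,1000*d@yd))
d=g((353,440),.0845)[:2]-c;print("lug dir",np.degrees(np.arctan2(d[1],d[0])))
d=g((715,383),.018)[:2]-c;print("knob dir",np.degrees(np.arctan2(d[1],d[0])))
d=g((690,383),.018)[:2]-g((600,380),.018)[:2];print("knob shaft dir",np.degrees(np.arctan2(d[1],d[0])))
for q,z in (((353,445),.0845),((353,485),.085)): d=g(q,z)[:2]-T;print("lug jaw %.2f y %.2f"%(1000*d@zd,1000*d@yd))
E
```

```text
[563.62 -46.  ] [-0.   0.2 -0.1  0.2 -0.   0.1]
holder rel TCP jaw,y 3.477448654563065 -3.5307629162611343
(343, 618) jaw 1.74 y 8.92
(343, 500) jaw 1.72 y 19.81
(270, 720) jaw -6.18 y -4.21
(414, 720) jaw 9.42 y -4.18
lug dir 128.6949037282915
knob dir 34.5725776368941
knob shaft dir 33.78822220526778
lug jaw 2.92 y 6.63
lug jaw 2.92 y 0.80
```

```bash
python3 -m jog '[[[0.01,0.001,0.001,0,0.4],[0.025,0.0018,0.0016,0,0.4],[0.035,0.0018,0.0016,0,0.4],[0.038,0.0018,0.0016,0,0.4],[0.038,0.0018,0.0016,0,0.4]]]'; python3 -c "
from h import *
w=snap('wrist','w25');o=ctrl.get_obs();print(o['tool_pos'],o['contact_force'],o['opening'])
R=Ro.from_rotvec(o['tool_rot']).as_matrix();print(np.degrees(np.arctan2(R[1,2],R[0,2])),R[:,0])
for k in ('w7','w17','w23','w24','w25'):
  pass
cv2.imwrite('pics/c25.png',crop(w,250,140,150,150,5))"
```

```text
t: 23.95
tool_pos: [0.5579, -0.0423, 0.0843]
tool_rot: [-0.486, 1.525, 0.492]
contact_force: [0.1, -0.1, -0.5]
opening: 0.0391
[ 0.55849583 -0.04258059  0.08527932] [ 0.50649343 -0.88987602 -1.44119538] 0.03930203531711759
35.7481407286616 [-8.77020043e-03  3.02763579e-04 -9.99961495e-01]
```

View pics/c25.png

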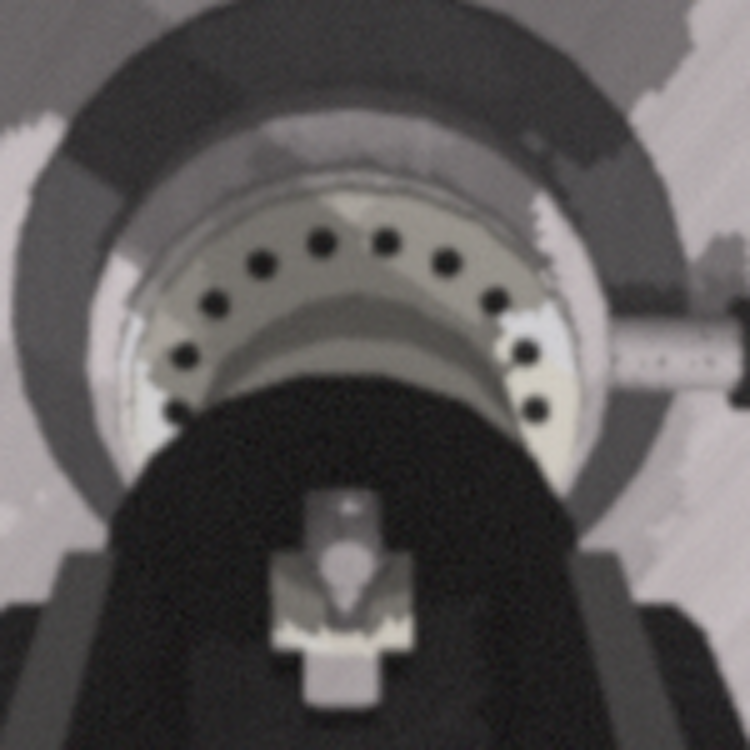

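```bash
python3 - <<'E'
from fit import *
w=load("w25");B=((250,140),5)
T=np.array([.5585,-.0426]);zT=.0850
H=[(w,B,.055,.01,0,[(13,310),(690,270)]),(w,B,.04,.028,0,[(90,345),(612,330),(352,108)]),(w,B,.032,.046,0,[(135,390),(580,400),(350,188)])]
r=least_squares(lambda p:np.array(ev(H,p[:2],0,.0045)),[.563,-.0465],loss="soft_l1",f_scale=.001,x_scale=.001)
c=r.x[:2];print((c*1000).round(2),(r.fun*1000).round(1))
ps=np.radians(35.75);zd=np.array([np.cos(ps),np.sin(ps)]);yd=np.array([-zd[1],zd[0]])
g=lambda q,z:onz(w,(np.array(q)+.5)/5-.5+[250,140],z-.0045)
print("holder rel TCP jaw,y", 1000*(c-T)@zd,1000*(c-T)@yd)
zc=zT+.0155
for q,z in (((342,488),zc+.006),((342,708),zc),((342,553),zc+.006),((342,652),zc),((342,375),zc),((270,600),zc+.003),((414,600),zc+.003)):
  d=g(q,z)[:2]-T; print(q,"jaw %.2f y %.2f"%(1000*d@zd,1000*d@yd))
d=g((348,568),.088)[:2]-T;print("tip jaw %.2f y %.2f"%(1000*d@zd,1000*d@yd))
E
```

```text
[563.75 -45.57] [ 0.7  0.2  0.3 -0.3 -0.4 -0.9  0.3  0.4]
holder rel TCP jaw,y 2.5231964406685727 -5.473403112570134
(342, 488) jaw 1.33 y 10.58
(342, 708) jaw 1.31 y -19.65
(342, 553) jaw 1.33 y 3.05
(342, 652) jaw 1.30 y -12.42
(342, 375) jaw 1.29 y 20.83
(270, 600) jaw -6.51 y -4.23
(414, 600) jaw 9.14 y -4.16
tip jaw 1.93 y -8.58
```

```bash
python3 -m jog '[[[0.003,-0.0012,0.001,0,0.4],[0.006,-0.0012,0.001,0,0.4],[0.009,-0.0012,0.001,0,0.4],[0.01,-0.0012,0.001,0,0.4]]]'; python3 -c "
from h import *
w=snap('wrist','w26');o=ctrl.get_obs();print(o['tool_pos'],o['contact_force'],o['opening'])
cv2.imwrite('pics/c26.png',crop(w,270,200,100,100,7))"
```

```text
t: 24.4
tool_pos: [0.5597, -0.0429, 0.0749]
tool_rot: [-0.486, 1.524, 0.492]
contact_force: [0.1, 1.0, 0.3]
opening: 0.0393
[ 0.55965661 -0.0429621   0.07482587] [-0.19374384 -0.11124556 -1.14850224] 0.03918848136411374
```

View pics/c26.png

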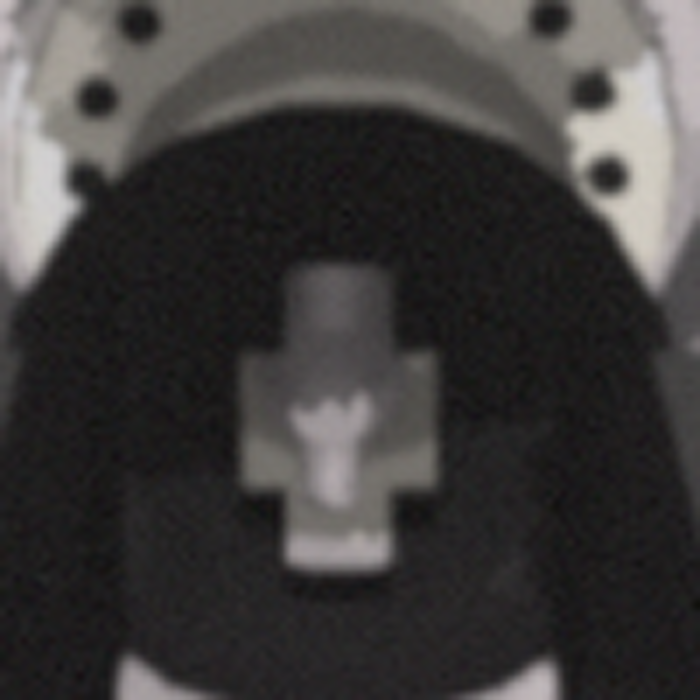

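```bash
python3 - <<'E'
from fit import *
w=load("w26")
T=np.array([.55966,-.04296]);zT=.0748
ps=np.radians(35.75);zd=np.array([np.cos(ps),np.sin(ps)]);yd=np.array([-zd[1],zd[0]])
g=lambda q,z:onz(w,(np.array(q)+.5)/7-.5+[270,200],z-.0045)
zc=zT+.0155
for q,z in (((339,262),zc+.006),((339,572),zc),((339,350),zc+.006),((339,492),zc),((333,505),.085),((333,505),.083),((333,415),.090),((333,430),.088)):
  d=g(q,z)[:2]-T; print(q,z,"jaw %.2f y %.2f"%(1000*d@zd,1000*d@yd))
E
```

```text
(339, 262) 0.09630000000000001 jaw 1.72 y 9.74
(339, 572) 0.0903 jaw 1.69 y -20.82
(339, 350) 0.09630000000000001 jaw 1.72 y 2.43
(339, 492) 0.0903 jaw 1.69 y -13.40
(333, 505) 0.085 jaw 1.16 y -17.82
(333, 505) 0.083 jaw 1.14 y -19.03
(333, 415) 0.09 jaw 1.21 y -6.61
(333, 430) 0.088 jaw 1.19 y -9.09
```

```bash
python3 -m jog '[[[0.002,-0.0005,-0.0005,0,0.4],[0.004,-0.0005,-0.0005,0,0.4],[0.006,-0.0005,-0.0005,0,0.4]]]';python3 -m jog '[[[0.001,0,0,0,0.4],[0.002,0,0,0,0.4],[0.003,0,0,0,0.4]]]'; python3 -c "
from h import *
w=snap('wrist','w27');o=ctrl.get_obs();print(o['tool_pos'],o['contact_force'],o['opening'])
cv2.imwrite('pics/c27.png',crop(w,270,200,100,100,7))"
```

```text
t: 24.75
tool_pos: [0.5595, -0.0437, 0.0687]
tool_rot: [-0.486, 1.524, 0.492]
contact_force: [0.4, -0.3, -1.4]
opening: 0.0394
t: 25.05
tool_pos: [0.5595, -0.0437, 0.0656]
tool_rot: [-0.486, 1.524, 0.492]
contact_force: [0.0, 1.2, -0.2]
opening: 0.0391
[ 0.55933906 -0.04365439  0.06544917] [ 0.32493568  1.68000172 -1.07536253] 0.038937338007734086
```

View pics/c27.png

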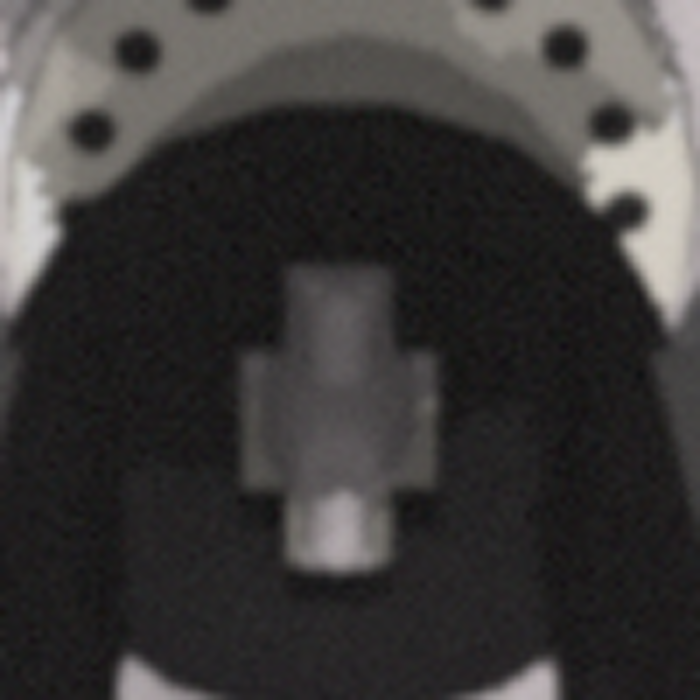

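```bash
for i in 1 2 3; do python3 -m jog '[[[0.001,0,0,0,0.4],[0.002,0,0,0,0.4],[0.002,0,0,0,0.4]]]';done
```

```text
t: 25.4
tool_pos: [0.5592, -0.0436, 0.0632]
tool_rot: [-0.486, 1.524, 0.492]
contact_force: [0.1, -0.5, -0.7]
opening: 0.0395
t: 25.7
tool_pos: [0.559, -0.0436, 0.061]
tool_rot: [-0.486, 1.525, 0.492]
contact_force: [-0.4, 0.5, -1.0]
opening: 0.039
t: 26.0
tool_pos: [0.5593, -0.0437, 0.0595]
tool_rot: [-0.486, 1.524, 0.492]
contact_force: [-0.7, 0.2, 1.8]
opening: 0.0395
```

```bash
for i in 1 2; do python3 -m jog '[[[0.0007,0,0,0,0.4],[0.0014,0,0,0,0.4],[0.0014,0,0,0,0.4]]]' 40;done
```

```text
t: 26.3
tool_pos: [0.5594, -0.0437, 0.0583]
tool_rot: [-0.486, 1.524, 0.492]
contact_force: [-2.2, 0.7, 3.8]
opening: 0.0393
t: 26.6
tool_pos: [0.5594, -0.0437, 0.0571]
tool_rot: [-0.486, 1.524, 0.492]
contact_force: [-2.6, -0.5, 5.6]
opening: 0.0394
```

```bash
for i in 1 2; do python3 -m jog '[[[0.0006,0,0,0,0.4],[0.0012,0,0,0,0.4],[0.0012,0,0,0,0.4]]]' 40;done
```

```text
t: 26.9
tool_pos: [0.5594, -0.0437, 0.0563]
tool_rot: [-0.487, 1.524, 0.492]
contact_force: [-3.2, 1.0, 6.0]
opening: 0.0389
t: 27.2
tool_pos: [0.5594, -0.0437, 0.0556]
tool_rot: [-0.487, 1.524, 0.492]
contact_force: [-3.1, 1.1, 7.8]
opening: 0.0393
```

```bash
for i in 1 2; do python3 -m jog '[[[0.0006,0,0,0,0.4],[0.0009,0,0,0,0.4],[0.0009,0,0,0,0.4]]]' 40;done; python3 -c "
from h import *
w=snap('wrist','w28');o=ctrl.get_obs();print(o['tool_pos'],o['contact_force'],o['opening'])
cv2.imwrite('pics/c28.png',crop(w,220,180,200,160,4))"
```

```text
t: 27.5
tool_pos: [0.5595, -0.0437, 0.0555]
tool_rot: [-0.487, 1.525, 0.492]
contact_force: [-4.8, 0.1, 8.4]
opening: 0.0391
t: 27.8
tool_pos: [0.5595, -0.0437, 0.0555]
tool_rot: [-0.487, 1.525, 0.492]
contact_force: [-5.1, 0.1, 8.7]
opening: 0.0391
[ 0.55949288 -0.04369227  0.05550771] [-4.58389609  1.01827014  8.58065733] 0.03878093954097142
```

View pics/c28.png

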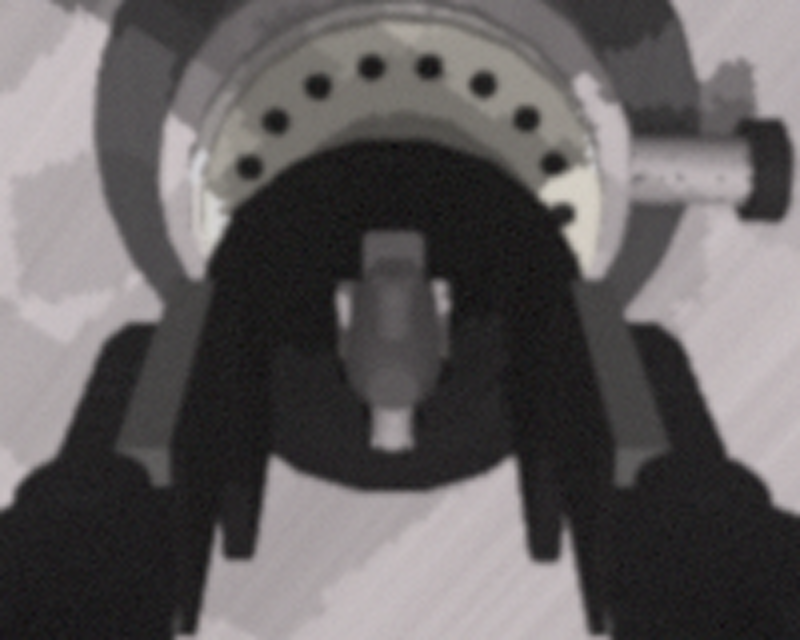

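```bash
python3 -m jog '[[[0.0009,0.0002,0.0001,0.1,0.4],[0.0009,0.0001,0.0005,0.2,0.4],[0.0009,0,0.0009,0.3,0.4],[0.0009,-0.0001,0.0013,0.4,0.4],[0.0009,-0.0001,0.0013,0.4,0.4]]]' 40; python3 -c "
from h import *
w=snap('wrist','w29');o=ctrl.get_obs();print(o['tool_pos'],o['contact_force'],o['wrist_torque'],o['opening'])
R=Ro.from_rotvec(o['tool_rot']).as_matrix();print(np.degrees(np.arctan2(R[1,2],R[0,2])),R[:,0])
cv2.imwrite('pics/c29.png',crop(w,220,180,200,160,4))"
```

```text
t: 28.35
tool_pos: [0.5622, -0.0434, 0.0559]
tool_rot: [-0.175, 1.571, 0.175]
contact_force: [-0.2, 0.4, 6.1]
opening: 0.039
[ 0.56218572 -0.04341121  0.05594357] [0.49167044 0.49471349 6.42861167] [-0.03566962  0.05267302 -0.08321489] 0.03901037054031444
12.807679110363686 [-6.84064886e-03 -5.11244712e-04 -9.99976472e-01]
```

View pics/c29.png

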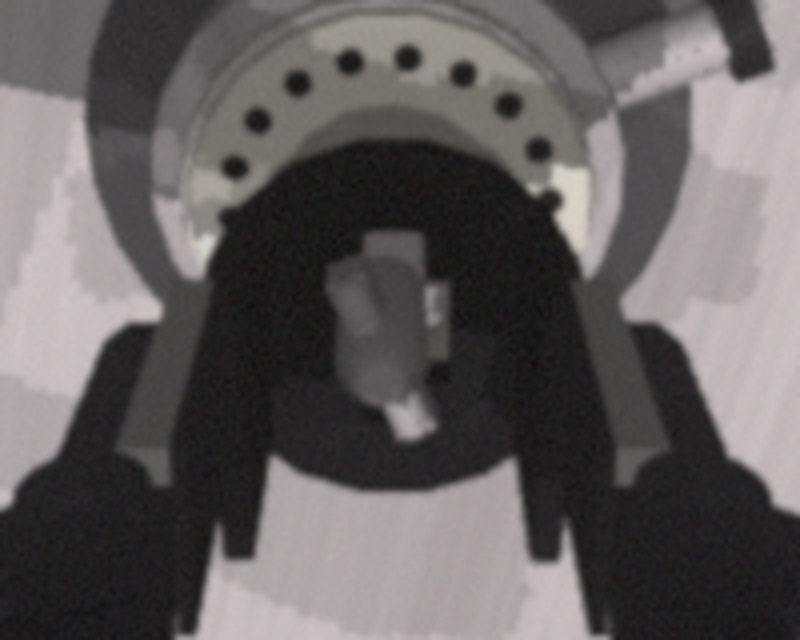

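```bash
python3 -m jog '[[[0.0012,0,-0.0003,0.1,0.4],[0.0012,0,-0.0003,0.2,0.4],[0.0012,0,-0.0003,0.3,0.4],[0.0012,-0.0001,-0.0003,0.4,0.4],[0.0012,-0.0001,-0.0003,0.4,0.4]]]' 40; python3 -c "
from h import *
w=snap('wrist','w30');o=ctrl.get_obs();print(o['tool_pos'],o['contact_force'],o['wrist_torque'],o['opening'])
R=Ro.from_rotvec(o['tool_rot']).as_matrix();print(np.degrees(np.arctan2(R[1,2],R[0,2])),R[:,0])
cv2.imwrite('pics/c30.png',crop(w,220,180,200,160,4))"
```

```text
t: 28.9
tool_pos: [0.5634, -0.044, 0.0561]
tool_rot: [0.139, 1.57, -0.141]
contact_force: [-0.5, -0.4, 6.4]
opening: 0.039
[ 0.56339146 -0.04399615  0.05603656] [-1.73345832e-03  7.98610512e-02  6.32380870e+00] [-0.05483227  0.11887943 -0.08900491] 0.03884777664433003
-10.138585786480773 [-0.00349336 -0.00133853 -0.999993  ]
```

View pics/c30.png

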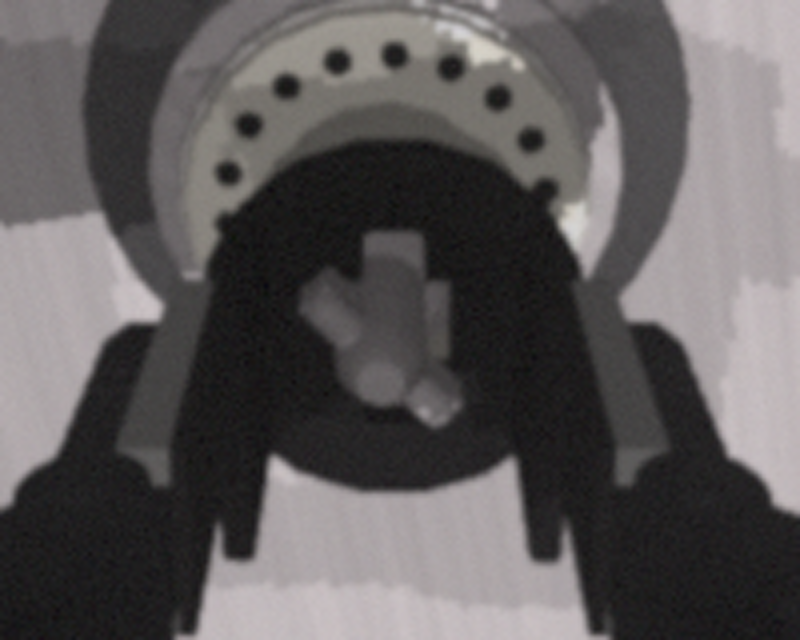

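```bash
python3 -m jog '[[[0.0012,0,-0.0005,0.1,0.4],[0.0012,0,-0.001,0.2,0.4],[0.0012,0,-0.0014,0.3,0.4],[0.0012,0,-0.0014,0.4,0.4],[0.0012,0,-0.0014,0.5,0.4],[0.0012,0,-0.0014,0.54,0.4],[0.0012,0,-0.0014,0.54,0.4]]]' 40; python3 -c "
from h import *
w=snap('wrist','w31');o=ctrl.get_obs();print(o['tool_pos'],o['contact_force'],o['wrist_torque'],o['opening'])
R=Ro.from_rotvec(o['tool_rot']).as_matrix();print(np.degrees(np.arctan2(R[1,2],R[0,2])),R[:,0])
cv2.imwrite('pics/c31.png',crop(w,220,180,200,160,4))"
```

```text
t: 29.65
tool_pos: [0.5634, -0.0443, 0.0561]
tool_rot: [0.56, 1.496, -0.563]
contact_force: [-0.6, -0.9, 6.1]
opening: 0.0392
[ 0.56339996 -0.04426013  0.05612099] [-0.59057247 -0.84223158  7.13398403] [-0.10410308  0.21946684 -0.03145435] 0.03883332459087448
-41.0890125096721 [-3.68160643e-04 -2.36231029e-03 -9.99997142e-01]
```

View pics/c31.png

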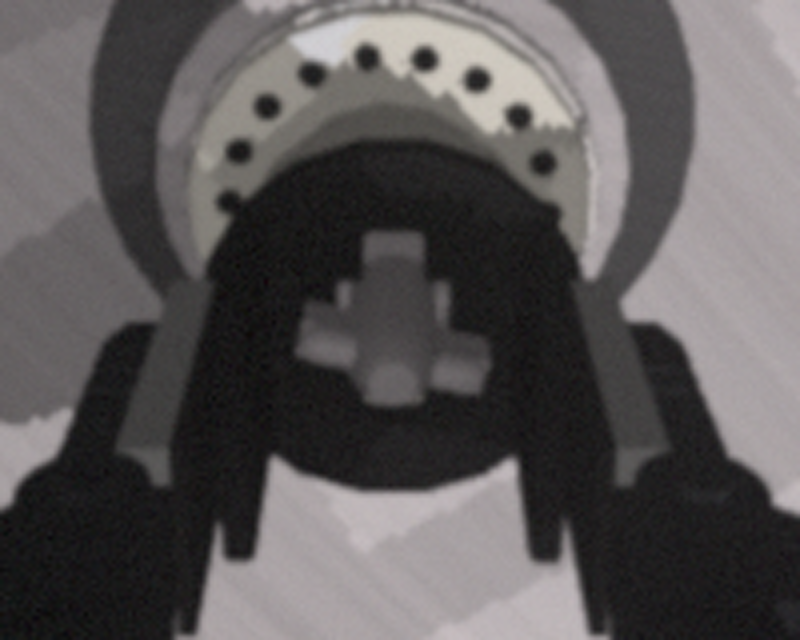

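```bash
python3 -m jog '[[[-0.0005,0,0,0,0.4],[-0.001,0,0,0,0.4],[-0.001,0,0,0,0.1],[-0.001,0,0,0,-0.15],[-0.001,0,0,0,-0.15],[-0.001,0,0,0,-0.15],[-0.01,0,0,0,-0.15],[-0.03,0,0,0,-0.15],[-0.06,0,0,0,-0.15],[-0.09,0,0,0,-0.15],[-0.09,0,0,0,-0.15]]]'; python3 -c "
from h import *
w=snap('wrist','w32');d=snap('side','s32');o=ctrl.get_obs();print(o['tool_pos'],o['contact_force'],o['opening'])
cv2.imwrite('pics/c32.png',crop(w,220,100,200,160,4));cv2.imwrite('pics/c32s.png',crop(d,290,175,75,60,9))"
```

```text
t: 30.8
tool_pos: [0.567, -0.0447, 0.1527]
tool_rot: [0.559, 1.486, -0.561]
contact_force: [0.9, 0.7, 0.9]
opening: 0.0489
[ 0.56421401 -0.04419134  0.14765115] [-0.21999026  0.74177773 -0.85058323] 0.04908221957076389
```

View pics/c32.png

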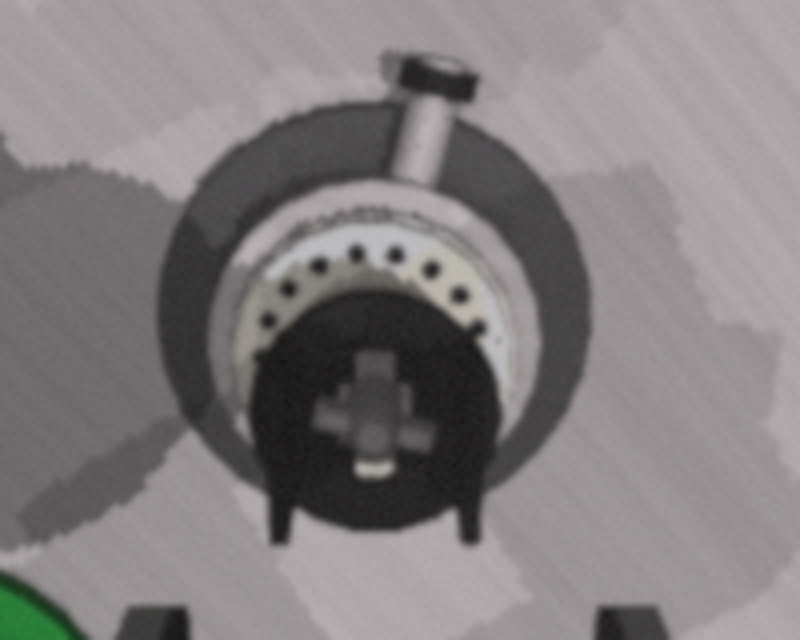

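View pics/c32s.png

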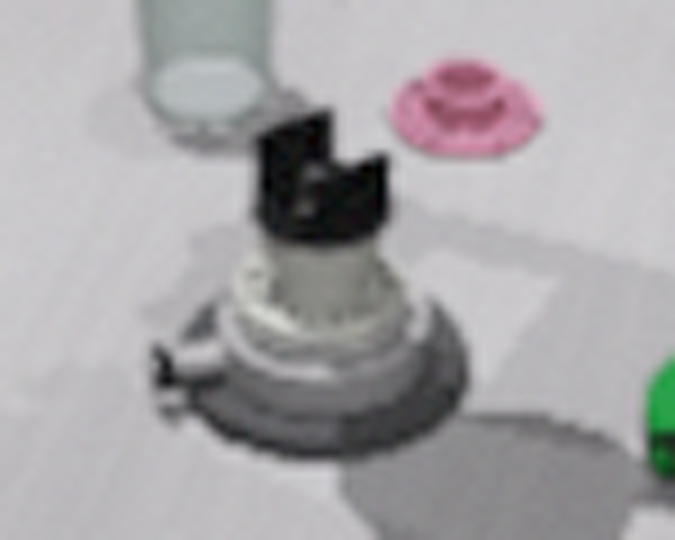

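```bash
python3 -m jog '[[[-0.02,0,0,0,-0.15],[-0.02,0,0,0,-0.15],[-0.02,0,0,0,-0.15],[-0.02,0,0,0,-0.15]]]'; python3 -c "
from station import ctrl
print(ctrl.finish_job())"
```

```text
t: 31.3
tool_pos: [0.5633, -0.044, 0.1659]
tool_rot: [0.559, 1.496, -0.563]
contact_force: [-0.3, 0.3, -0.4]
opening: 0.049
the job is handed in; nothing more can be done
None
```

The filter holder is back together and handed in at about 31 s. The support, then the spacer, then the clamp cap went onto the grey holder's post. I pressed the cap until the sprung seat bottomed (about 9 N measured at the wrist), turned it about 77° and released it.

**Last checks:** the wrist and side pictures show the cap level on the spacer with the lugs across its disc, about 77° from the slots. The gripper is clear above it, with near-zero wrist force. I had no direct measurement of the spring's hold on the cap (the over-2 N condition). I did not re-check every bystander, but no contact with any was seen.

**What disagreed:**
- The fingertips were 20–27 mm higher than the reported TCP.
- The wrist camera sat about 4.5 mm higher than its calibration.
- Different ways of measuring the cap's offset in the grip differed by 1–2 mm.

I handled all three by aligning the parts within the wrist pictures and by feeling for contact. During pressing there was up to 5 N of sideways force, which disappeared once I shifted slightly while turning.

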